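Set the closed containers into their spill trays

TASK

Set each of the four closed containers upright and flat inside the blue spill tray that has its outline: the wide jar in the larger round tray, the slim bottle in the smaller round tray, the square bottle in the square tray and the tip box in the oblong tray. Set them down, do not let them fall, and leave the stack of culture dishes and the steel vial block where they stand.

Things in the scene. Friction and masses are not known exactly. Their poses are not given: they have to be found in the camera images.
- jar: Wide round jar, standing: white body 54 mm in diameter and 38 mm high, above it a grey screw lid 58 mm in diameter (from 38 to 60 mm height; total height 60 mm), 0.10 to 0.20 kg. Best gripped on the lid, about 48 mm up. Origin: centre of the underside, z up.
- slim_bottle: Slim round bottle, standing: white body 36 mm in diameter, straight up to 66 mm height, grey cap 25 mm in diameter on top, total height 90 mm, 0.08 to 0.15 kg. Origin: centre of the underside, z up.
- square_bottle: Square bottle, standing: white body 46 x 46 mm, straight up to 60 mm height, round grey cap 32 mm in diameter on top, total height 84 mm, 0.11 to 0.22 kg. Origin: centre of the underside, z up; x and y square to its sides.
- tip_box: Closed oblong tip box, white with a grey lid (one rigid piece), 84 mm long (along its x), 52 mm wide (along its y), 46 mm high, 0.10 to 0.21 kg. Origin: centre of the underside, z up.
- jar_tray: Fixed blue plastic spill tray, round, 72 mm inside diameter (the larger round one); floor 3 mm thick, wall 3 mm thick, rim top 9 mm above the table. Origin: centre of its underside, on the table; z up. For the wide jar.
- slim_tray: Fixed blue plastic spill tray, round, 53 mm inside diameter (the smaller round one); floor 3 mm thick, wall 3 mm thick, rim top 9 mm above the table. Origin: centre of its underside, on the table; z up. For the slim bottle.
- square_tray: Fixed blue plastic spill tray, square, 64 x 64 mm inside; floor 3 mm thick, wall 3 mm thick, rim top 9 mm above the table. Origin: centre of its underside, on the table; z up. x and y square to its sides. For the square bottle.
- box_tray: Fixed blue plastic spill tray, oblong, 102 mm (along its x) x 70 mm (along its y) inside; floor 3 mm thick, wall 3 mm thick, rim top 9 mm above the table. Origin: centre of its underside, on the table; z up. For the tip box, long side along the long side, either way round.
- dishes: Bystander, loose, to be left where it is: stack of three round white culture dishes with flat lids (one piece), 90 mm in diameter, 48 mm high. Origin: centre of the underside. It and the other nine things here stand anywhere in two rows on the table, at least about 120 mm apart, centre to centre. Two loose amber vials (19 mm in diameter, 36 mm high), which do not matter, stand between the rows.
- vial_block: Bystander, loose, to be left where it is: steel block 90 mm (along its x) x 46 mm x 34 mm with six orange-capped vials standing in it, 62 mm high over the caps, 0.55 kg. Origin: centre of the underside.
Not all that is in view belongs to the job. What is shaped like the slim_tray but red or yellow is not meant.

How it is judged:
At the end, for the whole second after the job is handed in: Each container stands on the floor of its own tray: its origin within 14 mm of the tray's horizontally and less than 5.5 mm (over 1 mm) above the tray's, tilted less than 0.08 rad, all at rest (under 0.02 m/s and 0.2 rad/s) (horizontal distance between jar and jar_tray below 0.014 m and z of jar in the frame of jar_tray between 0.001 and 0.0055 m and angle between each of jar, slim_bottle, square_bottle, tip_box's own z axis and vertical below 0.08 rad and linear speed of each of jar, slim_bottle, square_bottle, tip_box below 0.02 m/s and angular speed of each of jar, slim_bottle, square_bottle, tip_box below 0.2 rad/s and horizontal distance between slim_bottle and slim_tray below 0.014 m and z of slim_bottle in the frame of slim_tray between 0.001 and 0.0055 m and horizontal distance between square_bottle and square_tray below 0.014 m and z of square_bottle in the frame of square_tray between 0.001 and 0.0055 m and horizontal distance between tip_box and box_tray below 0.014 m and z of tip_box in the frame of box_tray between 0.001 and 0.0055 m); the robot touches nothing.
It fails at once if a container is let go or falls with its underside more than 40 mm above the table ((height (world z) of jar above 0.04 m and contact force between jar and the fingers below 0.05 N) or (height (world z) of slim_bottle above 0.04 m and contact force between slim_bottle and the fingers below 0.05 N) or (height (world z) of square_bottle above 0.04 m and contact force between square_bottle and the fingers below 0.05 N) or (height (world z) of tip_box above 0.04 m and contact force between tip_box and the fingers below 0.05 N)).
It fails at once if the stack of dishes is moved more than 20 mm (distance of dishes from where it was at the start of the episode above 0.02 m).
It fails at once if the vial block is moved more than 20 mm (distance of vial_block from where it was at the start of the episode above 0.02 m).
It also fails if it takes over 102 s, if anything falls off the work surface, if the arm or the gripper's body presses on something with over 40 N, if the wrist force passes 120 N, or if a joint passes its speed limit or range.

ROBOT

A 6-joint arm with a two-finger parallel gripper is mounted at the origin on the work surface. World frame = base frame: x ahead of the robot, y to its left, z up, the work surface at z = 0. Lengths are in m, angles in rad, forces in N, time in s.
With the tool pointing down it reaches from about 0.35 to 0.85 m from the base axis. Payload 8.1 kg.
Tool frame: the origin (TCP) lies on the centre line of the jaws, within the pads' length; the fingertips stand tip_extent ahead of it and the grasp point (between the pads) lies 3 mm ahead of it (tip_extent is the distance from the TCP to the fingertips, in m); z points along the fingers, y is the direction in which the jaws open and shut (so a half turn about z gives the same grasp; the last joint's range is limited). The gripper opens to 85 mm and grips with 20 to 120 N. Pads are 22 mm wide; open, the fingers measure 114 mm over their backs; the gripper's body (76 mm by 85 mm) begins 54 mm behind the grasp point. The pads swing forward as they close: fully open they stand 13 mm farther back than shut.
Start: joints at [-1.231, 0.13, 1.488, -0, 1.523, -0.085], TCP at [0.247, -0.547, 0.229] pointing down, gripper open.
Joint ranges: [-2.96, 2.96], [-0.89, 2.26], [0.02, 2.5], [-1.34, 4.48], [0, 2.73], [-2.66, 2.66]. Speed limits (rad/s): [2.39, 2.39, 2.79, 3.14, 3.14, 3.14].

INTERFACE

Orientations are given as a rotation vector (axis times angle).
In Python, from plant import observe, camera, finish_job, boxes_of, tip_extent gives the robot as it stands. The module is installed in compiled form; this text tells all that it offers.
- The arm moves only by the tool move_arm, never from a script. Its argument "deltas" is text: rows parted by semicolons, each of 7 numbers parted by spaces: the shift along the world's x, y, z in mm, then the turn, a rotation vector about the world's x, y, z in degrees, then the opening in per cent of the stroke, from 0 (shut) to 100 (fully open). A call has 1 to 12 rows; each row shifts and turns the pose as measured when the row begins; what a row does not reach is not made up. A row lasts 1/8 s, in which the tool goes at most 62.5 mm and 10.7 degrees, less where a joint would pass 70% of its speed; a pose out of reach is approached as far as the arm can. A call with a gripper value outside its range is refused whole. The fingers move at their own pace and stop on an object; "squeeze" is the grip in N (left out, the last holds). Time passes only in rows, so rows that do not move let the fingers close. It gives the time, the measured TCP pose, the force and the opening at its end, in the units of the state.
- observe(): the state, without advancing time (a new reading comes with each control period).
- camera(name): name is "side" or "top" or "wrist"; returns a dict with "pixels" (480x640x3 uint8, blue, green, red), "K" (3x3 intrinsics, pixels), "world_to_cam" (4x4, takes a point from world to camera coordinates). Camera axes: x right, y down, z forward; pixel columns grow to the right and rows downward; lengths in m; the calibration is good to about 2 mm. The wrist camera is an equidistant fisheye: a pixel r from the principal point sees the ray r / f radians off the axis. A picture is of the moment at which its call begins. There is no depth.
- finish_job(): hands the job in, once; it reports no verdict.
Trained networks look in the newest picture that a camera, given by its name, has taken for a name from the list of things; names that differ only in an ending like _2 or _b are one class to them, and where a whole thing is asked for, a point or a joint stands for the part that bears it (a point fixed in the world has none). Each returns a list of dicts, best first, with "conf" (0 to 1); they miss things now and then, are a little off and sometimes report something else, mostly with a low value. They report only what shows in the picture. A call takes as long as a camera call. They do not tell look-alikes from the thing itself.
- boxes_of(name, camera): "extent" ([left, top, width, height] in pixels, round what is visible of it).
The state is a dict: "time_s": time; "q": joint angles; "qd": joint speeds; "effort": joint torques, N m; "tcp_pos": TCP position; "ee_rot": TCP orientation; "ft_force": force on the tool from outside, world axes, zero at the start; "moment": the same for the moment, N m; "opening": opening from 0.0 (shut) to 1.0 (fully open).
Only numpy, scipy, OpenCV 4.12 (cv2) and the standard library are available. Lean on these libraries where they do the work, as an engineer would, in place of code of your own. Each camera call takes 0.05 s, during which the arm holds its last target.

## Working session

There is one attempt and no reset: what is moved stays moved. The work goes in short steps, Python scripts to look and compute and a tool call to move; the robot and the scene stay as the last step left them, time stands still between calls to the robot, and variables do not carry over. Pictures are saved under pics/ and viewed, and the job is handed in when it is done.

Besides the shell and the picture viewer there is one more tool, called as name(argument=value, ...) on one line, values as JSON. move_arm: Moves the arm, as the interface text tells. Its arguments: {"type":"object","properties":{"deltas":{"type":"string"},"squeeze":{"type":"number"}},"required":["deltas"]}

```bash
mkdir -p pics; ls
python3 - <<'E'
from plant import *
import cv2
print(tip_extent if not callable(tip_extent) else tip_extent())
s=observe();print({k:s[k] for k in('time_s','q','tcp_pos','ee_rot','opening','ft_force')})
for n in('top','side','wrist'):
    c=camera(n);cv2.imwrite(f'pics/{n}0.png',c['pixels']);print(n,c['K'],c['world_to_cam'])
    for o in 'jar slim_bottle square_bottle tip_box jar_tray slim_tray square_tray box_tray dishes vial_block'.split():
        print(o,[(b['extent'],round(b['conf'],2)) for b in boxes_of(o,n)][:4])
E
```

```text
pics
0.022
{'time_s': 0.0, 'q': array([-1.23141093e+00,  1.31136275e-01,  1.48930503e+00, -1.09764097e-05,
        1.52295741e+00, -8.53684505e-02]), 'tcp_pos': array([ 0.24710907, -0.54615108,  0.22834514]), 'ee_rot': array([-3.06925931e+00, -6.61821000e-01,  3.76217813e-04]), 'opening': 1.0013173162884534, 'ft_force': array([-0.80443746, -0.3024813 , -0.07323804])}
top [[483.77898186   0.         319.01840503]
 [  0.         483.77898186 237.58525958]
 [  0.           0.           1.        ]] [[ 0.01272169 -0.99947312  0.02986029 -0.06694719]
 [-0.98637131 -0.01744286 -0.1636074   0.49263163]
 [ 0.16404205 -0.02737197 -0.98607352  0.96485414]
 [ 0.          0.          0.          1.        ]]
jar [([123.2, 280.5, 35.9, 27.8], 0.87)]
slim_bottle [([283.8, 145.6, 16.2, 25.8], 0.92), ([378.3, 161.8, 39.0, 48.9], 0.58)]
square_bottle [([204.2, 243.5, 38.0, 35.2], 0.7), ([273.8, 233.5, 23.0, 28.4], 0.56)]
tip_box []
jar_tray [([201.7, 239.9, 39.9, 40.4], 0.66)]
slim_tray [([467.4, 229.4, 31.0, 29.7], 0.71), ([515.0, 226.8, 30.2, 29.0], 0.69), ([471.6, 180.1, 26.9, 28.9], 0.56), ([273.
[... 921 characters left out ...]
8, 333.9, 35.2, 28.3], 0.86)]
box_tray [([249.9, 201.7, 12.7, 33.4], 0.45)]
dishes [([304.3, 179.5, 31.2, 32.6], 0.61), ([262.3, 280.7, 36.0, 24.1], 0.42)]
vial_block [([337.2, 213.7, 31.8, 33.5], 0.58)]
wrist [[371.64829954   0.         319.00871858]
 [  0.         371.64829954 242.85603835]
 [  0.           0.           1.        ]] [[ 0.41105585 -0.91160791 -0.00202592 -0.59947352]
 [-0.86482068 -0.39065978  0.31538885 -0.04071571]
 [-0.28830241 -0.12789037 -0.94896036  0.38207455]
 [ 0.          0.          0.          1.        ]]
jar []
slim_bottle []
square_bottle []
tip_box []
jar_tray []
slim_tray []
square_tray []
box_tray [([107.7, 1.8, 108.6, 57.9], 0.93)]
dishes []
vial_block []
```

View pics/top0.png

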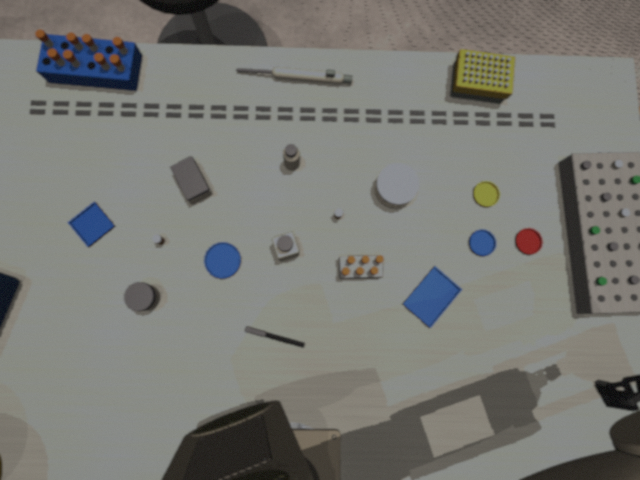

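View pics/side0.png

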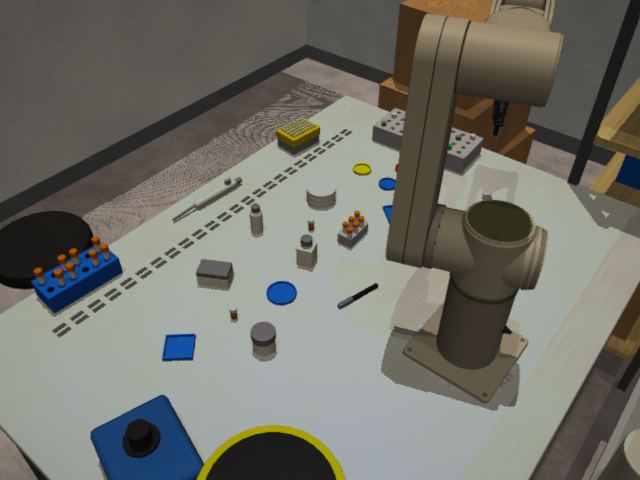

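Run:
```python
import cv2
a=cv2.imread('pics/top0.png')
cv2.imwrite('pics/t_l.png',cv2.resize(a[120:340,50:320],None,fx=2.7,fy=2.7,interpolation=cv2.INTER_CUBIC))
cv2.imwrite('pics/t_r.png',cv2.resize(a[120:340,310:580],None,fx=2.7,fy=2.7,interpolation=cv2.INTER_CUBIC))
```

```text
(no output)
```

View pics/t_l.png

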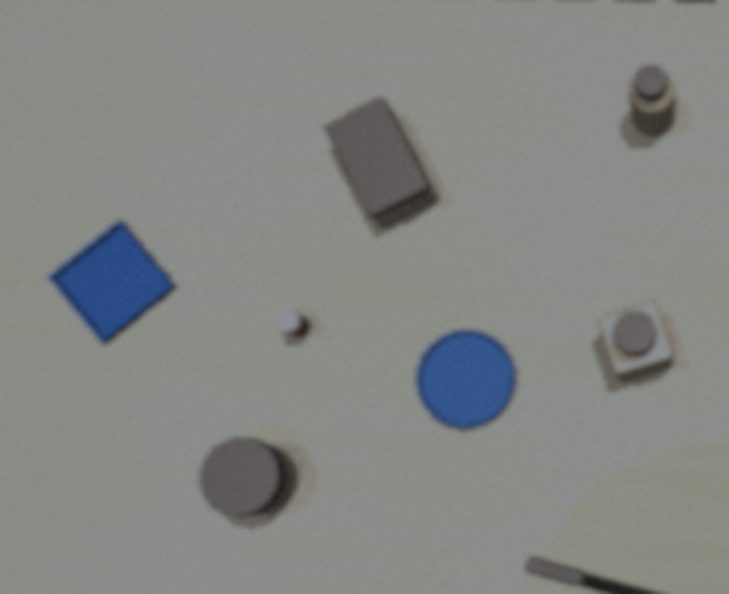

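View pics/t_r.png

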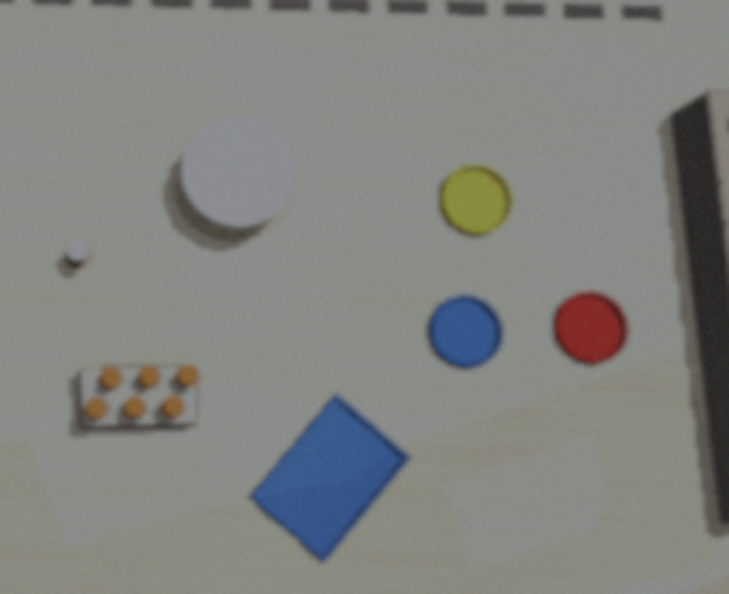

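The top view shows all ten things: square tray (92,225), jar (141,297), tip box (191,180), jar tray (222,260), square bottle (285,245), slim bottle (291,157), vial block (361,267), dishes (397,187), box tray (432,297), and the blue slim tray (482,243). There are yellow and red decoy trays at (486,194) and (529,241). Next I measure them.

```bash
cat > h.py <<'E'
import numpy as np, cv2
def back(c,uv,z):
    W=c['world_to_cam'];K=c['K'];R=W[:3,:3];o=-R.T@W[:3,3]
    uv=np.atleast_2d(uv).astype(float)
    d=np.c_[(uv[:,0]-K[0,2])/K[0,0],(uv[:,1]-K[1,2])/K[1,1],np.ones(len(uv))]@R
    return o+d*((z-o[2])/d[:,2])[:,None]
def proj(c,p):
    W=c['world_to_cam'];q=np.atleast_2d(p)@W[:3,:3].T+W[:3,3];q=q@c['K'].T
    return q[:,:2]/q[:,2:]
E
python3 - <<'E'
from plant import *
from h import *
c=camera('top');im=c['pixels'];hsv=cv2.cvtColor(im,cv2.COLOR_BGR2HSV)
m=((hsv[...,0]>95)&(hsv[...,0]<130)&(hsv[...,1]>110)).astype(np.uint8)
n,l,st,ce=cv2.connectedComponentsWithStats(m)
for i in range(1,n):
    x,y,w,h,a=st[i]
    if a<200 or y<120 or x<30: continue
    cs,_=cv2.findContours((l==i).astype(np.uint8),0,1)
    # upsampled contour for subpixel
    k=max(cs,key=cv2.contourArea)[:,0]
    P=back(c,k,.009)[:,:2]
    r=cv2.minAreaRect((P*1000).astype(np.float32))
    print('tray',st[i],ce[i].round(1),'cen',back(c,ce[i],.006)[0].round(4),'rect',np.round(r[0],1),np.round(r[1],1),round(r[2],1))
for nm,x,y,z in(('jar',141,297,.06),('slim',291.5,150,.09),('sq',285,243,.084),('box',191,178,.046)):
    print(nm,hsv[int(y)-2:int(y)+3,int(x)-2:int(x)+3].reshape(-1,3).mean(0))
    s=hsv[...,2]; print(im[int(y),int(x)-30:int(x)+30].mean(1).astype(int))
E
```

```text
tray [  69  203   45   43 1032] [ 91. 224.] cen [0.5202 0.4267 0.006 ] rect [519.9 425.2] [69.  68.2] 42.1
tray [470 230  25  26 505] [481.9 242.6] cen [ 0.4948 -0.4148  0.006 ] rect [ 494.  -413.2] [52.7 54.3] 44.2
tray [205 243  35  35 960] [222.1 260. ] cen [0.4475 0.1449 0.006 ] rect [447.4 144.7] [72.5 72. ] 1.0
tray [ 404  268   57   59 1714] [431.7 296.5] cen [ 0.3767 -0.3017  0.006 ] rect [ 376.9 -301.2] [ 73.4 105.7] 49.4
jar [57.96 11.   93.52]
[137 138 138 137 137 139 137 137 139 138 138 133 122 104  92  90  89  88
  89  90  89  89  88  90  90  90  90  90  91  91  90  89  90  92  93  92
  90  92  92  93  86  72  55  39  39  43  51  55  71  97 117 125 126 130
 129 130 131 137 136 135]
slim [13.04 12.88 98.08]
[138 139 139 139 139 139 139 138 138 139 136 139 140 138 139 140 138 137
 139 139 137 128 119 108  98  93  94  94  93  95  95  97  94  95  93  93
 101 117 128 135 137 139 138 139 136 137 138 137 138 138 138 139 137 138
 139 139 137 138 137 136]
sq [ 10.36  12.6  102.56]
[140 137 137 138 137 138 139 138 138 139 138 138 138 137 137 136 131 119
 121 132 134 121 106  99  98  98  97  97  99  99 100  99 102  99  99  98
 100 103 118 132 132 123 118 121 127 129 133 136 138 138 137 138 138 138
 135 139 137 137 136 136]
box [18.52 12.64 93.44]
[137 138 138 137 138 138 138 137 138 138 136 129 116  97  84  83  86  89
  88  91  89  90  91  90  89  89  88  90  90  90  90  91  90  91  91  89
  93  93  93  93  91  82  75  86 102 117 123 127 132 136 137 138 137 138
 138 137 139 139 138 139]
```

```bash
cat >> h.py <<'E'
from scipy.optimize import minimize
from scipy.ndimage import map_coordinates,gaussian_filter
def curve(kind,p,z,a,b=None):
    x,y=p[:2]
    if kind=='c':
        t=np.linspace(0,2*np.pi,72,endpoint=False);P=np.c_[a*np.cos(t),a*np.sin(t)];N=np.c_[np.cos(t),np.sin(t)]
    else:
        s=np.linspace(-.92,.92,24);o=np.ones(24)
        P=np.r_[np.c_[s*a,o*b],np.c_[s*a,-o*b],np.c_[o*a,s*b],np.c_[-o*a,s*b]]
        N=np.r_[np.c_[0*o,o],np.c_[0*o,-o],np.c_[o,0*o],np.c_[-o,0*o]]
        c,s_=np.cos(p[2]),np.sin(p[2]);R=np.array([[c,-s_],[s_,c]]);P=P@R.T;N=N@R.T
    return np.c_[P+[x,y],np.full(len(P),z)],np.c_[N,0*N[:,0]]
def score(c,g,kind,p,z,a,b=None,d=.0016,sgn=None):
    P,N=curve(kind,p,z,a,b)
    i=proj(c,P-d*N);o=proj(c,P+d*N)
    D=map_coordinates(g,o[:,::-1].T,order=1)-map_coordinates(g,i[:,::-1].T,order=1)
    return np.mean(np.abs(D)) if sgn is None else np.mean(sgn*D)
E
cat > fit.py <<'E'
from plant import *
from h import *
cs={n:camera(n) for n in('top','side')}
G={n:gaussian_filter(c['pixels'].astype(float).mean(2),.6) for n,c in cs.items()}
B={n:gaussian_filter(c['pixels'].astype(float)[...,0]-c['pixels'].astype(float)[...,2],.6) for n,c in cs.items()}
th={}
def fit(nm,cams,g,kind,uv,z,a,b=None,yaw=0,sgn=None):
    p0=back(cs['top'],uv,z)[0][:2]
    f=lambda q:-sum(score(cs[k],g[k],kind,q,z,a,b,sgn=sgn) for k in cams)
    best=None
    for dx in np.linspace(-.008,.008,9):
        for dy in np.linspace(-.008,.008,9):
            for y in ([0] if kind=='c' else np.linspace(yaw-.35,yaw+.35,9)):
                q=np.r_[p0+[dx,dy],y][:2 if kind=='c' else 3]
                v=f(q)
                if best is None or v<best[0]: best=(v,q)
    st=[.002,.002]+([] if kind=='c' else [.06])
    S=np.vstack([best[1]]+[best[1]+np.eye(len(st))[i]*st[i] for i in range(len(st))])
    r=minimize(f,best[1],method='Nelder-Mead',options=dict(initial_simplex=S))
    print(nm,cams,r.x.round(4),np.degrees(r.x[2:]).round(1),round(r.fun,1));return r.x
E
python3 - <<'E'
from fit import *
R={}
for cams in(['top'],['side'],['top','side']):
    g=G
    R['jar']=fit('jar',cams,G,'c',(140,296),.06,.029)
    R['slim']=fit('slim',cams,G,'c',(291,150),.09,.0125)
    R['sqcap']=fit('sqcap',cams,G,'c',(285,244),.084,.016)
    R['sq']=fit('sq',cams,G,'r',(285,246),.06,.023,.023)
    R['box']=fit('box',cams,G,'r',(190,178),.046,.042,.026,yaw=.5)
    if cams!=['side'] :
        pass
    R['jt']=fit('jar_tray',cams,B,'c',(222,260),.009,.0375,sgn=-1)
    R['sqt']=fit('sq_tray',cams,B,'r',(91,224),.009,.034,.034,yaw=.75,sgn=-1)
    if cams==['top']:
        R['st']=fit('slim_tray',cams,B,'c',(482,242),.009,.028,sgn=-1)
        R['bt']=fit('box_tray',cams,B,'r',(432,296.5),.009,.0525,.0365,yaw=-.7,sgn=-1)
        fit('dishes',cams,G,'c',(397,186),.048,.045)
im=cs['top']['pixels'].copy();im=cv2.resize(im,None,fx=3,fy=3,interpolation=cv2.INTER_CUBIC)
for k,kind,z,a,b in(('jar','c',.06,.029,0),('slim','c',.09,.0125,0),('sqcap','c',.084,.016,0),('sq','r',.06,.023,.023),('box','r',.046,.042,.026),('jt','c',.009,.039,0),('sqt','r',.009,.035,.035),('st','c',.009,.0295,0),('bt','r',.009,.054,.038)):
    P,_=curve(kind,R[k],z,a,b)
    for u in proj(cs['top'],P): cv2.circle(im,tuple(int(v*3+1) for v in u),1,(0,0,255),-1)
cv2.imwrite('pics/ov_l.png',im[400:1000,180:960]);cv2.imwrite('pics/ov_r.png',im[500:1000,1000:1650])
E
```

```text
jar ['top'] [0.3671 0.298 ] [] -20.7
slim ['top'] [0.6631 0.0019] [] -17.7
sqcap ['top'] [0.4727 0.0096] [] -20.4
sq ['top'] [0.4725 0.0183 0.3421] [19.6] -15.0
box ['top'] [0.6172 0.2148 0.5217] [29.9] -16.9
jar_tray ['top'] [0.4474 0.1443] [] -38.2
sq_tray ['top'] [0.5199 0.4255 0.737 ] [42.2] -36.0
slim_tray ['top'] [ 0.4947 -0.4138] [] -35.4
box_tray ['top'] [ 0.3768 -0.301  -0.7105] [-40.7] -34.0
dishes ['top'] [ 0.6127 -0.2244] [] -11.6
jar ['side'] [0.3682 0.2991] [] -32.5
slim ['side'] [0.6676 0.0051] [] -24.3
sqcap ['side'] [0.4766 0.0118] [] -26.3
sq ['side'] [0.4768 0.0127 0.3298] [18.9] -20.4
box ['side'] [0.6174 0.2174 0.5109] [29.3] -26.3
jar_tray ['side'] [0.4495 0.1458] [] -46.3
sq_tray ['side'] [0.522  0.4265 0.7405] [42.4] -50.4
jar ['top', 'side'] [0.3679 0.2986] [] -52.2
slim ['top', 'side'] [0.6678 0.0044] [] -38.9
sqcap ['top', 'side'] [0.4744 0.0106] [] -39.2
sq ['top', 'side'] [0.476  0.0116 0.3169] [18.2] -33.1
box ['top', 'side'] [0.6167 0.2173 0.4854] [27.8] -41.7
jar_tray ['top', 'side'] [0.4485 0.1452] [] -80.6
sq_tray ['top', 'side'] [0.5214 0.4263 0.7378] [42.3] -83.8
```

View pics/ov_l.png

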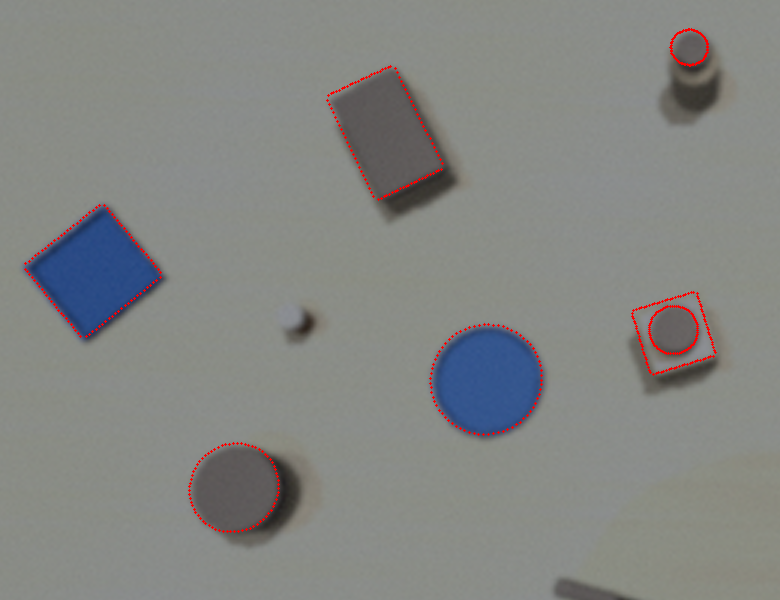

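View pics/ov_r.png

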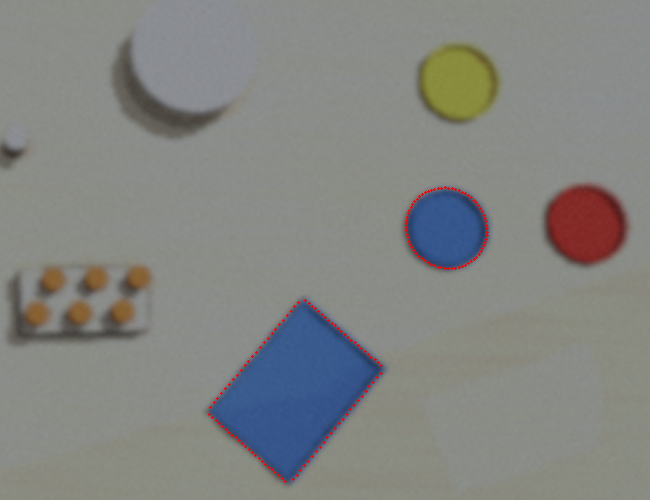

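move_arm(deltas="35 46 0 0 0 0 100;35 46 0 0 0 0 100;35 46 0 0 0 0 100;35 46 0 0 0 0 100;35 46 0 0 0 0 100;35 46 0 0 0 0 100;35 46 0 0 0 0 100;35 46 0 0 0 0 100;35 46 0 0 0 0 100;35 46 0 0 0 0 100;35 46 0 0 0 0 100;35 46 0 0 0 0 100", squeeze=40)

```text
time_s: 3.3
tcp_pos: [0.6758, 0.0207, 0.2312]
ee_rot: [3.069, 0.648, 0.007]
ft_force: [0.6, -0.7, -0.2]
opening: 1.001
```

```bash
cat > wr.py <<'E'
from plant import *
import numpy as np,cv2,sys
from scipy.spatial.transform import Rotation as Ro
def wproj(c,P):
    W=c['world_to_cam'];q=np.atleast_2d(P)@W[:3,:3].T+W[:3,3]
    th=np.arctan2(np.hypot(q[:,0],q[:,1]),q[:,2]);ph=np.arctan2(q[:,1],q[:,0])
    K=c['K'];return np.c_[K[0,2]+K[0,0]*th*np.cos(ph),K[1,2]+K[1,1]*th*np.sin(ph)]
def look(fn,curves,finger=True):
    s=observe();print(s['time_s'],s['tcp_pos'].round(4),s['ee_rot'].round(3))
    R=Ro.from_rotvec(s['ee_rot']).as_matrix();print('jaw deg',np.degrees(np.arctan2(R[1,1],R[0,1])).round(1),'z',R[:,2].round(3),'q6',s['q'][5].round(2))
    c=camera('wrist');im=c['pixels'].copy()
    for P in curves:
        for u in wproj(c,P): cv2.circle(im,tuple(int(round(v)) for v in u),1,(0,0,255),-1)
    cv2.imwrite(fn,im)
E
python3 - <<'E'
from wr import *
from h import curve
look('pics/w1.png',[curve('c',(.667,.004),.09,.0125)[0],curve('c',(.667,.004),.066,.018)[0]])
E
```

```text
3.3 [0.6758 0.0207 0.2312] [3.069 0.648 0.007]
jaw deg -66.1 z [ 0.005 -0.004 -1.   ] q6 1.11
```

View pics/w1.png

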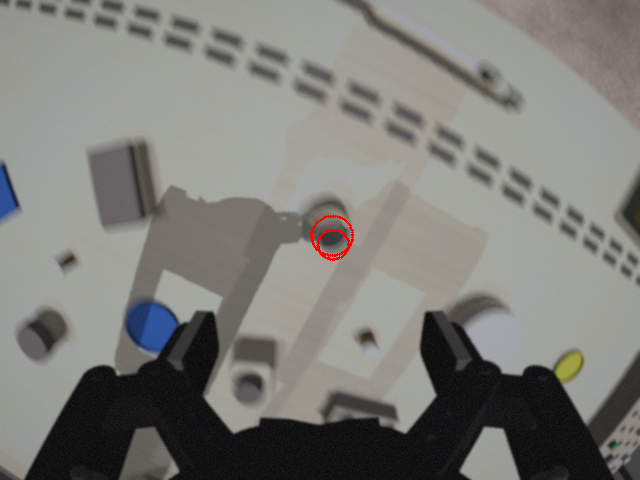

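move_arm(deltas="-7 -17 -30 0 0 0 100;0 0 -40 0 0 0 100;0 0 -30 0 0 0 100;0 0 0 0 0 0 100")

```text
time_s: 3.85
tcp_pos: [0.6718, 0.0135, 0.1262]
ee_rot: [3.07, 0.664, 0.008]
ft_force: [-1.0, -0.3, 0.2]
opening: 1.0
```

Run:
```python
from wr import *
from h import curve
look('pics/w2.png',[curve('c',(.668,.004),.09,.0125)[0],curve('c',(.668,.004),.066,.018)[0]])
```

```text
3.85 [0.6718 0.0135 0.1262] [3.07  0.664 0.008]
jaw deg -65.6 z [ 0.005  0.    -1.   ] q6 1.09
```

View pics/w2.png

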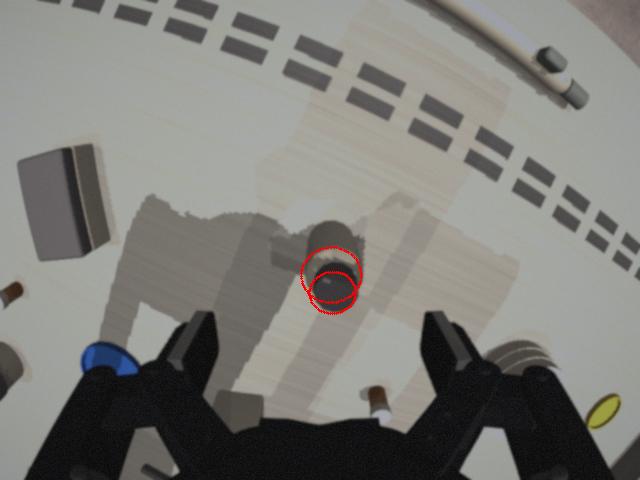

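move_arm(deltas="-1 -8 0 0 0 0 100;0 0 -35 0 0 0 100;0 0 -30 0 0 0 100;0 0 -5 0 0 0 100;0 0 0 0 0 0 100")

```text
time_s: 4.53
tcp_pos: [0.679, 0.0023, 0.0694]
ee_rot: [3.064, 0.661, 0.038]
ft_force: [-1.0, 0.7, 0.4]
opening: 0.999
```

move_arm(deltas="-8 3 0 0 0 0 100;0 0 0 0 0 0 100")

```text
time_s: 4.78
tcp_pos: [0.6724, 0.0052, 0.073]
ee_rot: [3.062, 0.66, 0.045]
ft_force: [-0.9, 0.1, 0.3]
opening: 0.997
```

Run:
```python
from plant import *
from scipy.spatial.transform import Rotation as Ro
import numpy as np
s=observe();print(s['tcp_pos'],s['qd'].round(3),s['q'].round(3));R=Ro.from_rotvec(s['ee_rot']).as_matrix();print(R.round(3))
```

```text
[0.67236368 0.00521443 0.07302348] [-0.005 -0.004 -0.019 -0.002  0.001  0.001] [-0.068  0.409  1.452 -0.     1.251  1.078]
[[ 0.911  0.412  0.03 ]
 [ 0.412 -0.911 -0.002]
 [ 0.026  0.014 -1.   ]]
```

move_arm(deltas="-2 0 -20 0 1.7 0 100;0 0 -3 0 0 0 100;0 0 0 0 0 0 40;0 0 0 0 0 0 20;0 0 0 0 0 0 20;0 0 0 0 0 0 20;0 0 0 0 0 0 20", squeeze=50)

```text
time_s: 5.65
tcp_pos: [0.6733, 0.0053, 0.0555]
ee_rot: [3.066, 0.662, 0.012]
ft_force: [-0.2, -0.2, -1.2]
opening: 0.388
```

move_arm(deltas="0 0 5 0 0 0 10;0 0 15 0 0.6 0 10;0 0 15 0 0 0 10;0 0 0 0 0 0 10")

```text
time_s: 6.15
tcp_pos: [0.6729, 0.0053, 0.0919]
ee_rot: [3.069, 0.663, -0.005]
ft_force: [0.1, 0.1, -0.7]
opening: 0.388
```

Run:
```python
from wr import *
look('pics/w3.png',[])
c=camera('side');cv2.imwrite('pics/s3.png',cv2.resize(c['pixels'][130:330,170:400],None,fx=3,fy=3))
```

```text
6.15 [0.6729 0.0053 0.0919] [ 3.069  0.663 -0.005]
jaw deg -65.6 z [-0.003 -0.003 -1.   ] q6 1.08
```

View pics/w3.png

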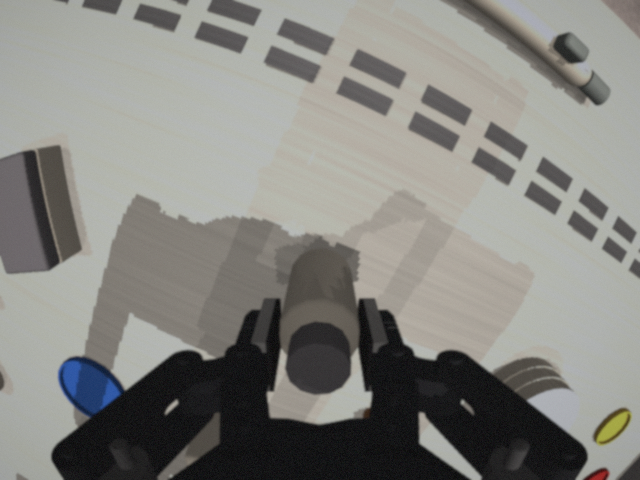

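View pics/s3.png

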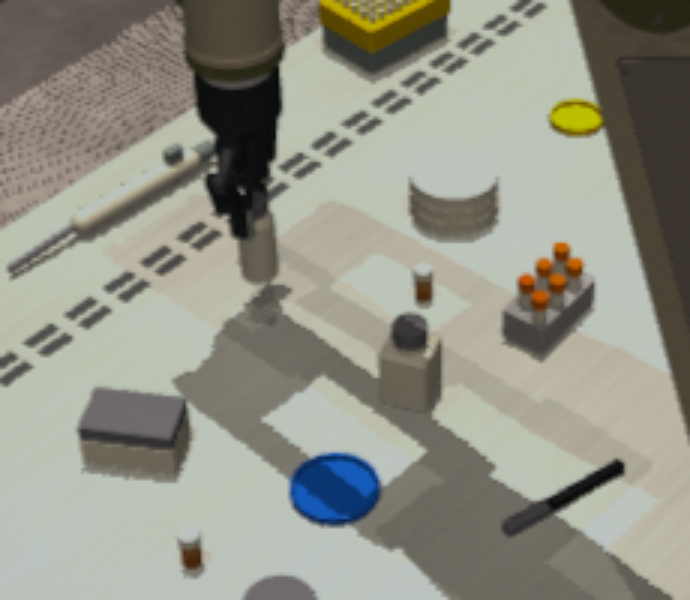

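move_arm(deltas="0 0 30 0 0 0 10;-10 -25 25 0 0 0 10;-21 -50 0 0 0 0 10;-21 -50 0 0 0 0 10;-21 -50 0 0 0 0 10;-21 -50 0 0 0 0 10;-21 -50 0 0 0 0 10;-21 -50 0 0 0 0 10;-21 -50 0 0 0 0 10;-10 -25 0 0 0 0 10;0 0 0 0 0 0 10")

```text
time_s: 7.62
tcp_pos: [0.4924, -0.4033, 0.1367]
ee_rot: [-3.065, -0.666, 0.023]
ft_force: [-0.1, 0.1, -0.8]
opening: 0.386
```

```bash
cat > st.py <<'E'
import sys,numpy as np
from plant import observe
from scipy.spatial.transform import Rotation as Ro
x,y,z,phi=[float(v) for v in sys.argv[1:5]]
s=observe();R=Ro.from_rotvec(s['ee_rot'])
d=(np.array([x,y,z])-s['tcp_pos'])*1000
def tgt(phi):
    p=np.radians(phi);yv=np.array([np.cos(p),np.sin(p),0]);zv=np.array([0,0,-1.]);return Ro.from_matrix(np.c_[np.cross(yv,zv),yv,zv])
best=min([tgt(phi),tgt(phi+180)],key=lambda T:(T*R.inv()).magnitude())
print('t',round(s['time_s'],2),'d mm',d.round(1),'rot deg',np.degrees((best*R.inv()).as_rotvec()).round(1),'q1,q6',s['q'][[0,5]].round(2),'open',round(s['opening'],3),'qd',np.abs(s['qd']).max().round(3),'f',s['ft_force'].round(1))
E
python3 st.py .497 -.4125 .0595 -65.6
```

```text
t 7.62 d mm [  4.6  -9.2 -77.2] rot deg [-0.1 -0.9 -0.1] q1,q6 [-0.76  0.38] open 0.386 qd 0.016 f [-0.1  0.1 -0.8]
```

move_arm(deltas="5 -9 0 0 -0.9 0 10;0 0 -30 0 0 0 10;0 0 -25 0 0 0 10;0 0 0 0 0 0 10")

```text
time_s: 8.12
tcp_pos: [0.5002, -0.4101, 0.0797]
ee_rot: [-3.067, -0.672, -0.006]
ft_force: [-0.8, 0.5, -0.3]
opening: 0.391
```

```bash
python3 st.py .497 -.4125 .0595 -65.6
python3 - <<'E'
from wr import *
from h import curve
look('pics/w4.png',[curve('c',(.495,-.4137),.009,.0265)[0]])
c=camera('top');cv2.imwrite('pics/t4.png',cv2.resize(c['pixels'][150:350,380:600],None,fx=3,fy=3))
E
```

```text
t 8.12 d mm [ -3.2  -2.4 -20.2] rot deg [-0.1  0.2 -0.3] q1,q6 [-0.77  0.37] open 0.391 qd 0.027 f [-0.8  0.5 -0.3]
8.125 [ 0.5002 -0.4101  0.0797] [-3.067 -0.672 -0.006]
jaw deg -65.3 z [ 0.003  0.002 -1.   ] q6 0.37
```

View pics/w4.png

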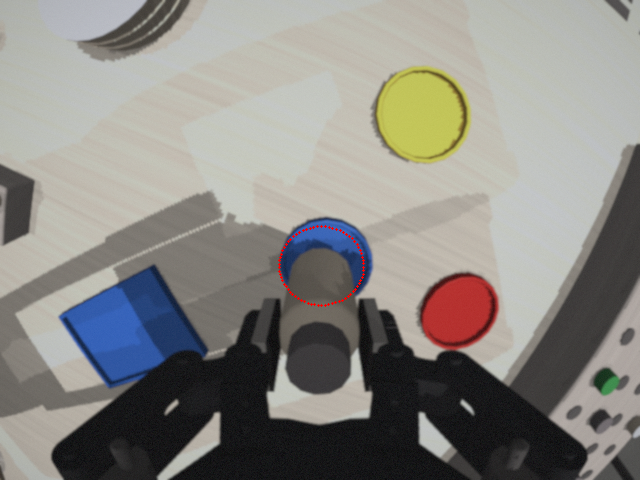

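View pics/t4.png

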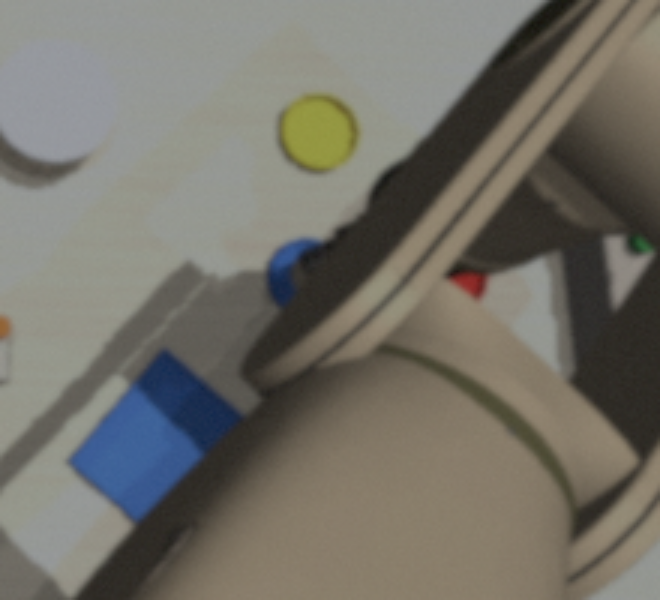

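move_arm(deltas="0 -4 -4 0 0 0 10;0 0 -12 0 0 0 10;0 0 -3 0 0 0 10;0 0 0 0 0 0 10")

```text
time_s: 8.72
tcp_pos: [0.5033, -0.4169, 0.0658]
ee_rot: [3.063, 0.672, 0.014]
ft_force: [-0.6, 0.1, -0.4]
opening: 0.39
```

```bash
python3 st.py .500 -.414 .0585 -65.6
```

```text
t 8.72 d mm [-3.3  2.9 -7.3] rot deg [ 0.2  0.6 -0.3] q1,q6 [-0.77  0.37] open 0.39 qd 0.004 f [-0.6  0.1 -0.4]
```

move_arm(deltas="-4 3 -6 0.2 0.6 0 10;-1 1 -3 0 0 0 10;0 0 0 0 0 0 10")

```text
time_s: 9.1
tcp_pos: [0.4985, -0.4133, 0.0581]
ee_rot: [3.067, 0.672, -0.0]
ft_force: [-0.4, 0.5, 0.0]
opening: 0.385
```

```bash
python3 st.py .500 -.414 .0585 -65.6
```

```text
t 9.1 d mm [ 1.5 -0.7  0.4] rot deg [ 0.1  0.  -0.3] q1,q6 [-0.77  0.37] open 0.385 qd 0.003 f [-0.4  0.5  0. ]
```

move_arm(deltas="0 0 0 0 0 0 55;0 0 0 0 0 0 100;0 0 0 0 0 0 100;0 0 20 0 0 0 100;0 0 40 0 0 0 100;0 0 40 0 0 0 100;0 0 20 0 0 0 100")

```text
time_s: 9.98
tcp_pos: [0.4972, -0.4121, 0.1834]
ee_rot: [3.069, 0.673, -0.002]
ft_force: [-0.3, 0.2, -0.1]
opening: 1.004
```

```bash
python3 st.py .617 .2165 .2 -61.5;python3 - <<'E'
from wr import *
look('pics/w5.png',[])
E
```

```text
t 9.97 d mm [119.8 628.6  16.6] rot deg [ 0.  -0.1  3.8] q1,q6 [-0.77  0.37] open 1.004 qd 0.293 f [-0.3  0.2 -0.1]
9.975 [ 0.4972 -0.4121  0.1834] [ 3.069e+00  6.730e-01 -2.000e-03]
jaw deg -65.3 z [-0.001 -0.    -1.   ] q6 0.37
```

View pics/w5.png

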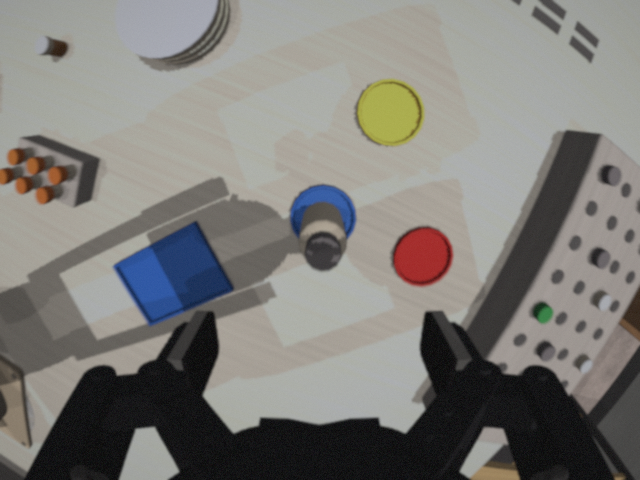

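The slim bottle stands in its tray at about (323,215). Next is the tip box.

move_arm(deltas="10 55 3 0 0 0 100;10 55 3 0 0 0 100;10 55 3 0 0 0.5 100;10 55 3 0 0 0.5 100;10 55 0 0 0 0.5 100;10 55 0 0 0 0.5 100;10 55 0 0 0 0.5 100;10 55 0 0 0 0.5 100;10 55 0 0 0 0.5 100;10 55 0 0 0 0.3 100;10 55 0 0 0 0 100;5 20 0 0 0 0 100")

```text
time_s: 11.52
tcp_pos: [0.6145, 0.2294, 0.2092]
ee_rot: [3.036, 0.768, 0.022]
ft_force: [0.2, -0.7, 0.0]
opening: 1.0
```

```bash
python3 st.py .617 .2165 .12 -61.5;python3 - <<'E'
E
```

```text
t 11.53 d mm [  2.5 -12.9 -89.2] rot deg [0.4 0.9 0.1] q1,q6 [0.29 1.36] open 1.0 qd 0.291 f [ 0.2 -0.7  0. ]
```

move_arm(deltas="2 -13 -20 0.4 0.9 0 100;0 0 -40 0 0 0 100;-1 0 -25 0 0 0 100;0 0 0 0 0 0 100")

```text
time_s: 12.02
tcp_pos: [0.6148, 0.2146, 0.121]
ee_rot: [-3.045, -0.772, 0.002]
ft_force: [0.3, -0.0, 0.1]
opening: 1.0
```

```bash
python3 st.py .617 .2165 .12 -61.5;python3 - <<'E'
from wr import *
from h import curve
look('pics/w6.png',[curve('r',(.617,.2165,np.radians(28.5)),.046,.042,.026)[0]])
E
```

```text
t 12.03 d mm [ 2.2  1.9 -1. ] rot deg [-0.  -0.1  0. ] q1,q6 [0.26 1.33] open 1.0 qd 0.019 f [ 0.3 -0.   0.1]
12.025 [0.6148 0.2146 0.121 ] [-3.045e+00 -7.720e-01  2.000e-03]
jaw deg -61.5 z [-0.002  0.    -1.   ] q6 1.33
```

View pics/w6.png

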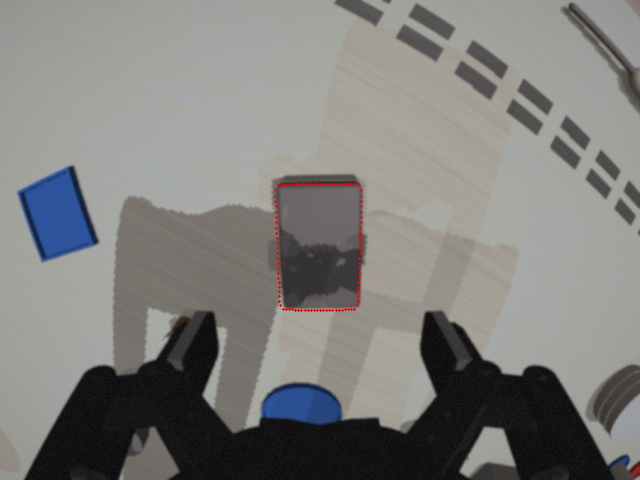

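move_arm(deltas="2 2 -20 0 0 0 100;0 0 -30 0 0.2 0 100;-2 0 -20 0 0.4 0 100;0 0 0 0 0 0 100")

```text
time_s: 12.58
tcp_pos: [0.6183, 0.2161, 0.0529]
ee_rot: [-3.043, -0.769, 0.007]
ft_force: [-0.3, 0.0, -0.6]
opening: 0.999
```

```bash
python3 st.py .618 .217 .034 -61.5
```

```text
t 12.57 d mm [ -0.3   0.9 -18.9] rot deg [-0.1 -0.3  0.1] q1,q6 [0.26 1.33] open 0.999 qd 0.023 f [-0.3  0.  -0.6]
```

move_arm(deltas="0 1 -15 0 0 0 100;0 0 -7 0 0 0 100;0 0 0 0 0 0 60;0 0 0 0 0 0 40;0 0 0 0 0 0 40;0 0 0 0 0 0 40;0 0 0 0 0 0 40")

```text
time_s: 13.45
tcp_pos: [0.6207, 0.218, 0.0331]
ee_rot: [-3.042, -0.77, -0.002]
ft_force: [-0.5, 0.2, -0.8]
opening: 0.59
```

```bash
python3 st.py .618 .217 .034 -61.5
```

```text
t 13.45 d mm [-2.7 -1.   0.9] rot deg [-0.2  0.   0.1] q1,q6 [0.26 1.33] open 0.59 qd 0.003 f [-0.5  0.2 -0.8]
```

move_arm(deltas="0 0 10 0 0 0 40;0 0 40 0 0 0 40;0 0 40 0 0 0 40;0 0 30 0 0 0 40;0 0 0 0 0 0 40")

```text
time_s: 14.08
tcp_pos: [0.6197, 0.2177, 0.1584]
ee_rot: [-3.043, -0.769, -0.002]
ft_force: [0.6, 0.9, -1.5]
opening: 0.59
```

```bash
python3 st.py .379 -.303 .15 -130.7;python3 - <<'E'
from wr import *
look('pics/w7.png',[])
E
```

```text
t 14.07 d mm [-240.7 -520.7   -8.4] rot deg [ -0.2   0.1 -69.1] q1,q6 [0.26 1.33] open 0.59 qd 0.039 f [ 0.6  0.9 -1.5]
14.075 [0.6197 0.2177 0.1584] [-3.043e+00 -7.690e-01 -2.000e-03]
jaw deg -61.6 z [ 0.     0.003 -1.   ] q6 1.33
```

View pics/w7.png

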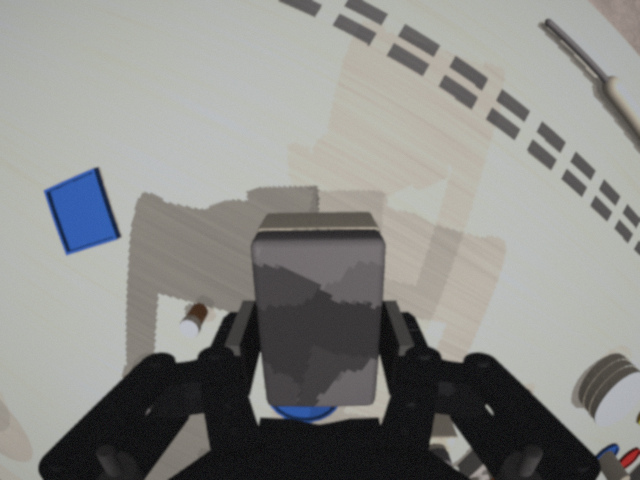

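The box is held square to the pads. I now carry it to its tray.

move_arm(deltas="-15 -32 0 0 0 -4 40;-22 -48 0 0 0 -7 40;-22 -48 0 0 0 -7 40;-22 -48 0 0 0 -7 40;-22 -48 0 0 0 -7 40;-22 -48 0 0 0 -7 40;-22 -48 0 0 0 -7 40;-22 -48 0 0 0 -7 40;-22 -48 0 0 0 -7 40;-22 -48 0 0 0 -5 40;-17 -37 0 0 0 -4 40;0 0 0 0 0 0 40")

```text
time_s: 15.62
tcp_pos: [0.367, -0.2933, 0.1344]
ee_rot: [-2.911, 1.142, 0.041]
ft_force: [0.1, 0.3, -0.7]
opening: 0.593
```

```bash
python3 st.py .379 -.303 .09 -130.7
```

```text
t 15.62 d mm [ 12.   -9.7 -44.4] rot deg [-1.3 -1.1  2.1] q1,q6 [-0.79  1.53] open 0.593 qd 0.03 f [ 0.1  0.3 -0.7]
```

move_arm(deltas="12 -10 0 -1.3 -1.1 2.1 40;0 0 -30 0 0 0 40;0 0 -10 0 0 0 40;0 0 0 0 0 0 40")

```text
time_s: 16.12
tcp_pos: [0.3817, -0.3011, 0.0914]
ee_rot: [-2.951, 1.078, -0.002]
ft_force: [-0.2, 0.4, -1.0]
opening: 0.591
```

```bash
python3 st.py .379 -.303 .06 -130.7;python3 - <<'E'
from wr import *
from h import curve
look('pics/w8.png',[curve('r',(.3768,-.301,-.7105),.009,.054,.038)[0]])
E
```

```text
t 16.12 d mm [ -2.7  -1.9 -31.4] rot deg [ 0.   0.1 -0.6] q1,q6 [-0.77  1.5 ] open 0.591 qd 0.014 f [-0.2  0.4 -1. ]
16.125 [ 0.3817 -0.3011  0.0914] [-2.951e+00  1.078e+00 -2.000e-03]
jaw deg -130.1 z [ 0.001 -0.    -1.   ] q6 1.5
```

View pics/w8.png

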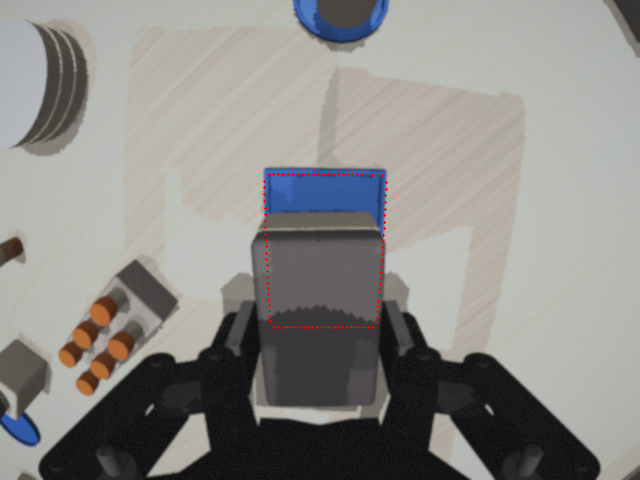

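move_arm(deltas="-2 -3 -20 0 0 -0.6 40;-1 1 -20 0 0 0 40;0 0 -3 0 0 0 40;0 0 0 0 0 0 40")

```text
time_s: 16.68
tcp_pos: [0.3824, -0.3048, 0.0528]
ee_rot: [2.944, -1.087, 0.014]
ft_force: [0.1, 0.0, -0.6]
opening: 0.591
```

```bash
python3 st.py .380 -.304 .037 -130.7
```

```text
t 16.68 d mm [ -2.4   0.8 -15.8] rot deg [ 0.3  0.4 -0.2] q1,q6 [-0.78  1.5 ] open 0.591 qd 0.006 f [ 0.1  0.  -0.6]
```

move_arm(deltas="-2 1 -9 0.3 0.4 0 40;-1 0 -6 0 0 0 40;0 0 0 0 0 0 40")

```text
time_s: 17.05
tcp_pos: [0.3803, -0.3048, 0.0389]
ee_rot: [2.946, -1.087, 0.005]
ft_force: [-0.7, 0.2, -0.9]
opening: 0.591
```

```bash
python3 st.py .380 -.304 .037 -130.7
```

```text
t 17.05 d mm [-0.3  0.8 -1.9] rot deg [ 0.1  0.1 -0.2] q1,q6 [-0.78  1.5 ] open 0.591 qd 0.008 f [-0.7  0.2 -0.9]
```

move_arm(deltas="0 0 -3 0 0 0 40;0 0 -1 0 0 0 40;0 0 0 0 0 0 60;0 0 0 0 0 0 100;0 0 0 0 0 0 100;0 0 20 0 0 0 100;0 0 40 0 0 0 100;0 0 45 0 0 0 100;0 0 30 0 0 0 100")

```text
time_s: 18.18
tcp_pos: [0.3784, -0.3029, 0.171]
ee_rot: [-2.946, 1.088, 0.004]
ft_force: [0.8, 0.1, -0.4]
opening: 1.001
```

```bash
python3 st.py .475 .011 .18 -71.5;python3 - <<'E'
from wr import *
look('pics/w9.png',[])
E
```

```text
t 18.18 d mm [ 96.6 313.9   9. ] rot deg [-0.  -0.1 59. ] q1,q6 [-0.78  1.5 ] open 1.001 qd 0.48 f [ 0.8  0.1 -0.4]
18.175 [ 0.3784 -0.3029  0.171 ] [-2.946  1.088  0.004]
jaw deg -130.5 z [-0.002  0.002 -1.   ] q6 1.5
```

View pics/w9.png

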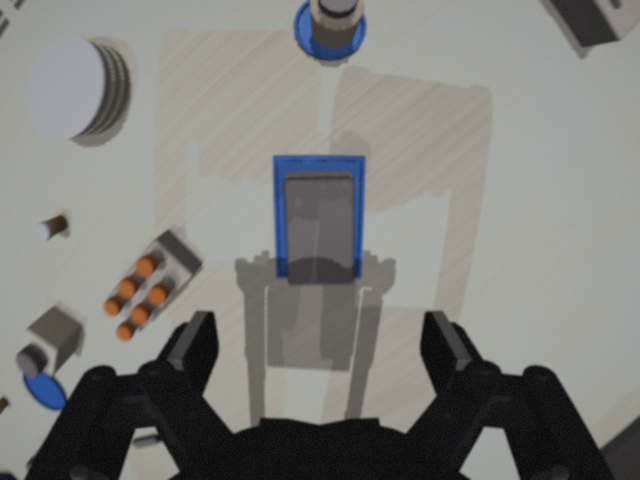

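Tip box is in its tray at (320,225). Next the square bottle.

move_arm(deltas="14 46 2 0 0 9 100;14 46 2 0 0 9 100;14 46 2 0 0 9 100;14 46 2 0 0 9 100;14 46 2 0 0 9 100;14 46 0 0 0 9 100;12 38 0 0 0 5 100;0 0 0 0 0 0 100")

```text
time_s: 19.23
tcp_pos: [0.4787, 0.0181, 0.1881]
ee_rot: [3.092, 0.553, 0.018]
ft_force: [-0.3, -0.3, 0.9]
opening: 0.996
```

```bash
python3 st.py .475 .011 .13 -71.5
```

```text
t 19.23 d mm [ -3.7  -7.1 -58.1] rot deg [-0.1  0.7 -1.8] q1,q6 [-0.07  1.15] open 0.996 qd 0.024 f [-0.3 -0.3  0.9]
```

move_arm(deltas="-4 -7 -20 0 0.7 -1.8 100;-1 0 -35 0 0 0 100;0 0 0 0 0 0 100")

```text
time_s: 19.6
tcp_pos: [0.4717, 0.008, 0.129]
ee_rot: [-3.102, -0.492, 0.006]
ft_force: [0.1, -0.0, 0.2]
opening: 1.002
```

```bash
python3 st.py .475 .011 .045 -71.5;python3 - <<'E'
from wr import *
from h import curve
look('pics/w10.png',[curve('r',(.475,.011,np.radians(18.5)),.060,.023,.023)[0],curve('c',(.475,.011),.084,.016)[0]])
E
```

```text
t 19.6 d mm [  3.3   3.  -84. ] rot deg [-0.  -0.2  0.5] q1,q6 [-0.09  1.16] open 1.002 qd 0.052 f [ 0.1 -0.   0.2]
19.6 [0.4717 0.008  0.129 ] [-3.102 -0.492  0.006]
jaw deg -72.0 z [-0.004  0.    -1.   ] q6 1.16
```

View pics/w10.png

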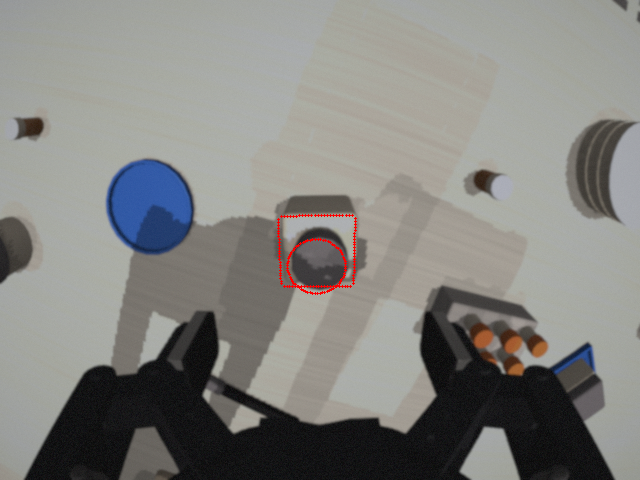

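move_arm(deltas="6 3 -20 0 0 0.5 100;-1 0 -30 0 0.2 0 100;-2 0 -15 0 0.4 0 100;0 0 0 0 0 0 100")

```text
time_s: 20.15
tcp_pos: [0.4793, 0.0075, 0.0695]
ee_rot: [3.102, 0.495, -0.008]
ft_force: [-0.1, 0.6, 0.1]
opening: 0.998
```

```bash
python3 st.py .477 .0115 .045 -71.5
```

```text
t 20.15 d mm [ -2.3   4.  -24.5] rot deg [ 0.1 -0.3  0.4] q1,q6 [-0.09  1.16] open 0.998 qd 0.02 f [-0.1  0.6  0.1]
```

move_arm(deltas="-2 4 -8 0 -0.3 0.4 100;-1 1 -15 0 0 0 100;0 0 -6 0 0 0 100;0 0 0 0 0 0 100")

```text
time_s: 20.65
tcp_pos: [0.4779, 0.0126, 0.0413]
ee_rot: [3.098, 0.506, 0.007]
ft_force: [-0.5, 0.4, -0.1]
opening: 0.999
```

```bash
python3 st.py .477 .0115 .045 -71.5
```

```text
t 20.65 d mm [-0.9 -1.1  3.7] rot deg [ 0.1  0.3 -0. ] q1,q6 [-0.08  1.17] open 0.999 qd 0.004 f [-0.5  0.4 -0.1]
```

move_arm(deltas="0 0 4 0 0.3 0 100;0 0 0 0 0 0 60;0 0 0 0 0 0 35;0 0 0 0 0 0 35;0 0 0 0 0 0 35;0 0 0 0 0 0 35;0 0 0 0 0 0 35")

```text
time_s: 21.52
tcp_pos: [0.4792, 0.0124, 0.047]
ee_rot: [3.099, 0.506, 0.002]
ft_force: [-0.1, -0.3, 0.8]
opening: 0.521
```

```bash
python3 st.py .477 .0115 .045 -71.5
```

```text
t 21.52 d mm [-2.2 -0.9 -2. ] rot deg [ 0.1  0.1 -0. ] q1,q6 [-0.08  1.17] open 0.521 qd 0.0 f [-0.1 -0.3  0.8]
```

move_arm(deltas="0 0 10 0 0 0 35;0 0 45 0 0 0 35;0 0 45 0 0 0 35;4 40 5 0 0 2 35;5 52 0 0 0 4 35;5 52 0 0 0 4 35;5 52 0 0 0 4 35;5 52 0 0 0 4 35;5 52 0 0 0 4 35;5 52 0 0 0 2 35;5 40 0 0 0 0 35;0 0 0 0 0 0 35")

```text
time_s: 23.02
tcp_pos: [0.5153, 0.4172, 0.1603]
ee_rot: [2.92, 1.155, 0.003]
ft_force: [-1.0, -0.1, -1.5]
opening: 0.522
```

```bash
python3 st.py .5225 .4275 .09 -47.7
```

```text
t 23.02 d mm [  7.2  10.3 -70.3] rot deg [ 0.   0.1 -0.9] q1,q6 [0.6  1.42] open 0.522 qd 0.021 f [-1.  -0.1 -1.5]
```

move_arm(deltas="6 9 -20 0 0 -0.9 35;0 0 -40 0 0 0 35;0 0 0 0 0 0 35")

```text
time_s: 23.4
tcp_pos: [0.5211, 0.425, 0.1002]
ee_rot: [2.928, 1.132, 0.002]
ft_force: [-0.4, 0.4, -2.1]
opening: 0.517
```

```bash
python3 st.py .5225 .4275 .05 -47.7;python3 - <<'E'
from wr import *
from h import curve
look('pics/w11.png',[curve('r',(.5205,.426,.738),.009,.035,.035)[0]])
E
```

```text
t 23.4 d mm [  1.4   2.5 -50.2] rot deg [0.1 0.1 0. ] q1,q6 [0.61 1.44] open 0.517 qd 0.072 f [-0.4  0.4 -2.1]
23.4 [0.5211 0.425  0.1002] [2.928e+00 1.132e+00 2.000e-03]
jaw deg -47.7 z [ 0.002 -0.002 -1.   ] q6 1.44
```

View pics/w11.png

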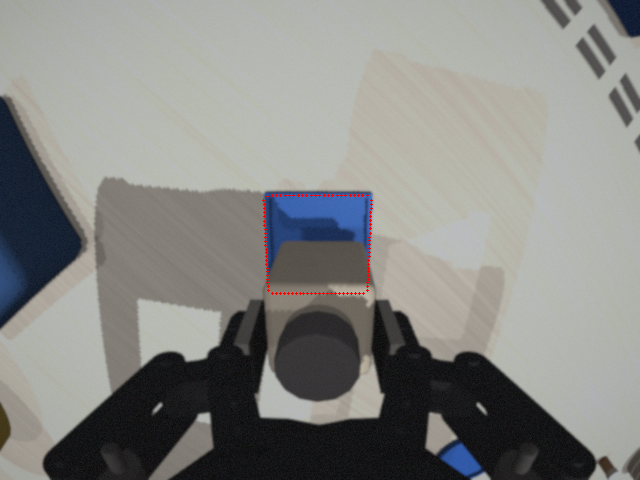

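move_arm(deltas="1 2 -20 0 0 0 35;-1 -1 -15 0 0 0 35;0 0 -2 0 0 0 35;0 0 0 0 0 0 35")

```text
time_s: 23.95
tcp_pos: [0.5253, 0.4277, 0.0691]
ee_rot: [-2.931, -1.131, -0.019]
ft_force: [0.3, 0.3, -0.8]
opening: 0.52
```

```bash
python3 st.py .522 .4275 .05 -47.7
```

```text
t 23.95 d mm [ -3.3  -0.2 -19.1] rot deg [-0.3  0.6  0.1] q1,q6 [0.61 1.44] open 0.52 qd 0.002 f [ 0.3  0.3 -0.8]
```

move_arm(deltas="-3 0 -10 -0.3 0.6 0 35;-1 -1 -8 0 0 0 35;0 0 0 0 0 0 35")

```text
time_s: 24.32
tcp_pos: [0.5212, 0.427, 0.0506]
ee_rot: [2.93, 1.131, 0.001]
ft_force: [-0.6, -0.5, -2.1]
opening: 0.523
```

```bash
python3 st.py .522 .4275 .05 -47.7
```

```text
t 24.32 d mm [ 0.8  0.5 -0.6] rot deg [0.  0.  0.1] q1,q6 [0.61 1.45] open 0.523 qd 0.01 f [-0.6 -0.5 -2.1]
```

move_arm(deltas="0 0 -1 0 0 0 35;0 0 0 0 0 0 60;0 0 0 0 0 0 100;0 0 0 0 0 0 100;0 0 20 0 0 0 100;0 0 40 0 0 0 100;0 0 45 0 0 0 100;0 0 15 0 0 0 100")

```text
time_s: 25.32
tcp_pos: [0.5214, 0.4271, 0.1776]
ee_rot: [2.931, 1.131, 0.004]
ft_force: [0.4, 1.0, -0.5]
opening: 1.002
```

```bash
python3 st.py .368 .2985 .17 -47.7;python3 - <<'E'
from wr import *
look('pics/w12.png',[])
E
```

```text
t 25.32 d mm [-153.4 -128.6   -7.6] rot deg [-0.   0.2  0.1] q1,q6 [0.61 1.44] open 1.002 qd 0.207 f [ 0.4  1.  -0.5]
25.325 [0.5214 0.4271 0.1776] [2.931 1.131 0.004]
jaw deg -47.8 z [ 0.003  0.001 -1.   ] q6 1.44
```

View pics/w12.png

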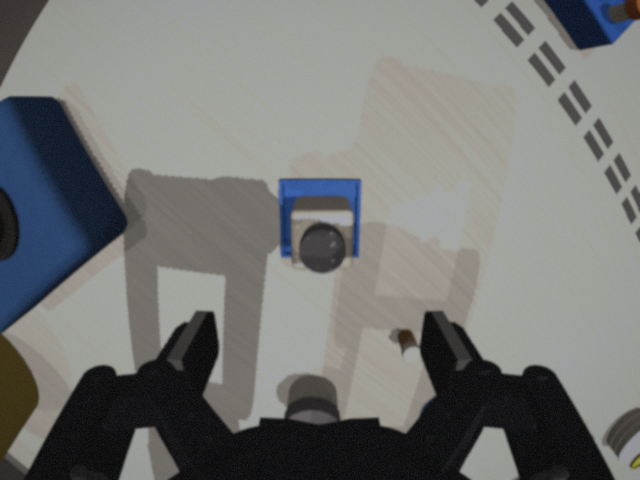

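Square bottle is in its tray at (322,225). Last is the jar.

move_arm(deltas="-38 -32 0 0 0 0 100;-40 -33 0 0 0 0 100;-40 -33 0 0 0 0 100;-35 -31 0 0 0 0 100;0 0 0 0 0 0 100")

```text
time_s: 26.0
tcp_pos: [0.3616, 0.2929, 0.1714]
ee_rot: [2.929, 1.131, -0.008]
ft_force: [0.7, -0.5, 1.5]
opening: 1.001
```

```bash
python3 st.py .368 .2985 .11 -47.7;python3 - <<'E'
from wr import *
from h import curve
look('pics/w13.png',[curve('c',(.368,.2985),.06,.029)[0]])
E
```

```text
t 26.0 d mm [  6.4   5.6 -61.4] rot deg [ 0.2 -0.2  0.1] q1,q6 [0.57 1.41] open 1.001 qd 0.055 f [ 0.7 -0.5  1.5]
26.0 [0.3616 0.2929 0.1714] [ 2.929  1.131 -0.008]
jaw deg -47.8 z [-0.004 -0.004 -1.   ] q6 1.41
```

View pics/w13.png

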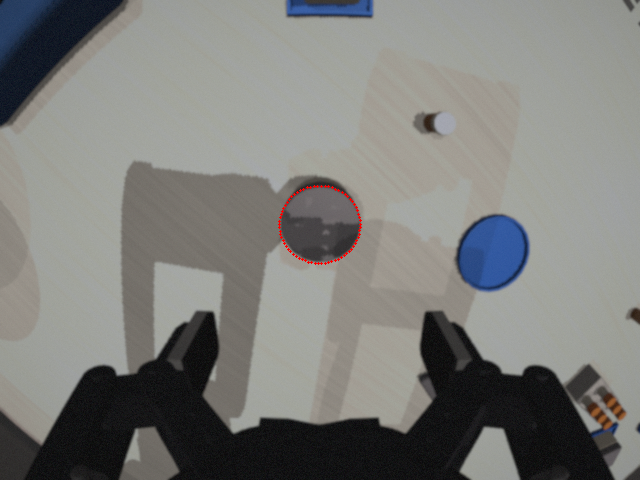

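move_arm(deltas="6 5 -20 0 0 0 100;0 0 -40 0 0 0 100;0 0 -20 0 0 0 100;0 0 0 0 0 0 100")

```text
time_s: 26.55
tcp_pos: [0.3728, 0.3016, 0.0911]
ee_rot: [2.93, 1.131, 0.002]
ft_force: [0.8, -0.2, 0.4]
opening: 1.0
```

```bash
python3 st.py .3685 .299 .051 -47.7
```

```text
t 26.55 d mm [ -4.3  -2.6 -40.1] rot deg [0.  0.1 0.1] q1,q6 [0.57 1.41] open 1.0 qd 0.032 f [ 0.8 -0.2  0.4]
```

move_arm(deltas="-4 -3 -5 0 0 0 100;-1 -1 -20 0 0 0 100;-1 0 -10 0 0 0 100;0 0 0 0 0 0 100")

```text
time_s: 27.05
tcp_pos: [0.3692, 0.2994, 0.0585]
ee_rot: [-2.93, -1.131, -0.01]
ft_force: [-0.0, 0.3, 0.4]
opening: 1.0
```

```bash
python3 st.py .3685 .299 .051 -47.7
```

```text
t 27.05 d mm [-0.7 -0.4 -7.5] rot deg [-0.2  0.3  0.1] q1,q6 [0.57 1.41] open 1.0 qd 0.015 f [-0.   0.3  0.4]
```

move_arm(deltas="-1 0 -7 0 0.3 0 100;0 0 -1 0 0 0 75;0 0 0 0 0 0 50;0 0 0 0 0 0 50;0 0 0 0 0 0 50;0 0 0 0 0 0 50;0 0 0 0 0 0 50")

```text
time_s: 27.92
tcp_pos: [0.3746, 0.3036, 0.0584]
ee_rot: [-2.925, -1.129, -0.025]
ft_force: [0.3, -0.2, -0.4]
opening: 0.498
```

```bash
python3 st.py .3685 .299 .051 -47.7
```

```text
t 27.93 d mm [-6.1 -4.6 -7.4] rot deg [-0.6  0.7  0.1] q1,q6 [0.57 1.41] open 0.498 qd 0.002 f [ 0.3 -0.2 -0.4]
```

Run:
```python
from wr import *
from h import curve
look('pics/w14.png',[])
c=camera('side');cv2.imwrite('pics/s14.png',cv2.resize(c['pixels'][250:400,150:350],None,fx=4,fy=4))
```

```text
27.925 [0.3746 0.3036 0.0584] [-2.925 -1.129 -0.025]
jaw deg -47.8 z [ 0.013  0.011 -1.   ] q6 1.41
```

View pics/w14.png

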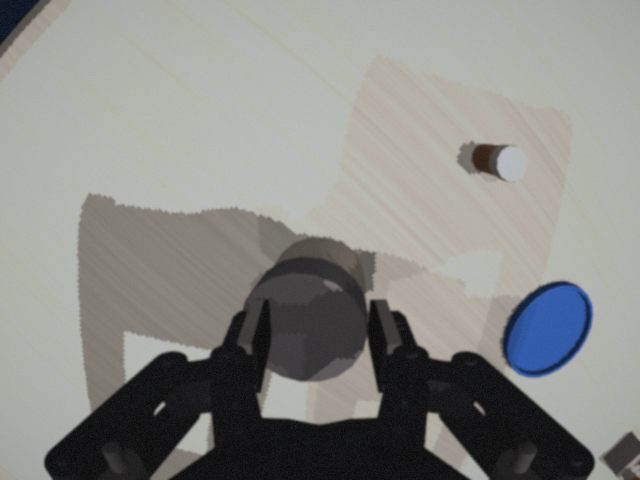

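View pics/s14.png

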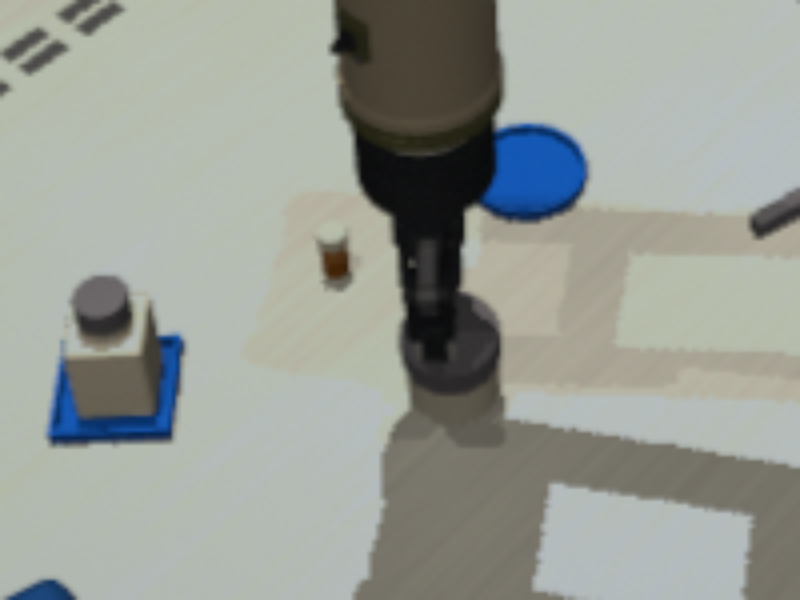

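Run:
```python
from wr import *
from h import curve,proj
s=observe();R=Ro.from_rotvec(s['ee_rot']).as_matrix();t=s['tcp_pos']
c=camera('wrist');C=camera('side')
for y in(-.0212,0,.0212):
  for z in(-.01,.003,.022):
    p=t+R@[0,y,z]; print(y,z,p.round(3),'wrist',wproj(c,p).round(0)[0],'side',((proj(C,p)[0]-[150,250])*4).round(0))
print(s['ft_force'],s['moment'],s['effort'].round(1))
im=c['pixels'];cv2.imwrite('pics/w15.png',cv2.resize(im[220:440,180:460],None,fx=2.8,fy=2.7,interpolation=cv2.INTER_CUBIC))
for x,y in((.3685,.299),(.36,.292)):
    print(wproj(c,[[x,y,.06],[x,y,0]]).round(0),wproj(c,curve('c',(x,y),.06,.029)[0]).min(0),wproj(c,curve('c',(x,y),.06,.029)[0]).max(0))
```

```text
-0.0212 -0.01 [0.36  0.319 0.068] wrist [269. 325.] side [437. 344.]
-0.0212 0.003 [0.36  0.319 0.055] wrist [272. 310.] side [438. 358.]
-0.0212 0.022 [0.36  0.319 0.036] wrist [277. 292.] side [439. 379.]
0 -0.01 [0.374 0.303 0.068] wrist [319. 325.] side [437. 314.]
0 0.003 [0.374 0.303 0.055] wrist [319. 310.] side [438. 329.]
0 0.022 [0.375 0.304 0.036] wrist [319. 292.] side [440. 350.]
0.0212 -0.01 [0.388 0.288 0.068] wrist [369. 325.] side [438. 285.]
0.0212 0.003 [0.389 0.288 0.055] wrist [366. 310.] side [439. 300.]
0.0212 0.022 [0.389 0.288 0.036] wrist [362. 292.] side [440. 321.]
[ 0.46607959 -0.53487233  1.01374964] [-0.25302581 -0.2463325  -0.03050068] [  0.7 -41.9 -44.4   0.6  -0.    0. ]
[[318. 330.]
 [318. 278.]] [253.25864634 269.68868942] [381.94258773 380.00553562]
[[316. 350.]
 [317. 295.]] [254.05203059 293.57139161] [379.05589634 396.71248239]
```

View pics/w15.png

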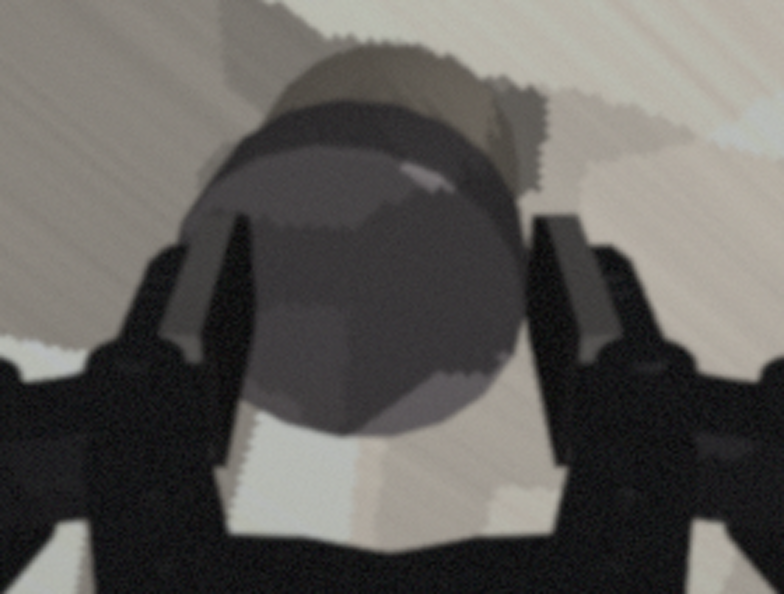

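move_arm(deltas="0 0 8 0 0 0 50;0 0 0 0 0 0 50")

```text
time_s: 28.38
tcp_pos: [0.3737, 0.303, 0.0658]
ee_rot: [-2.926, -1.129, -0.021]
ft_force: [-0.0, 0.4, 0.9]
opening: 0.497
```

```bash
python3 st.py .3685 .299 .051 -47.7
python3 - <<'E'
from wr import *
look('pics/w16.png',[])
im=cv2.imread('pics/w16.png');cv2.imwrite('pics/w16.png',cv2.resize(im[200:440,160:480],None,fx=2.5,fy=2.5))
c=camera('side');cv2.imwrite('pics/s16.png',cv2.resize(c['pixels'][270:390,170:350],None,fx=4,fy=4))
E
```

```text
t 28.38 d mm [ -5.2  -4.  -14.8] rot deg [-0.6  0.6  0.1] q1,q6 [0.57 1.41] open 0.497 qd 0.015 f [-0.   0.4  0.9]
28.375 [0.3737 0.303  0.0658] [-2.926 -1.129 -0.021]
jaw deg -47.8 z [ 0.011  0.01  -1.   ] q6 1.41
```

View pics/w16.png

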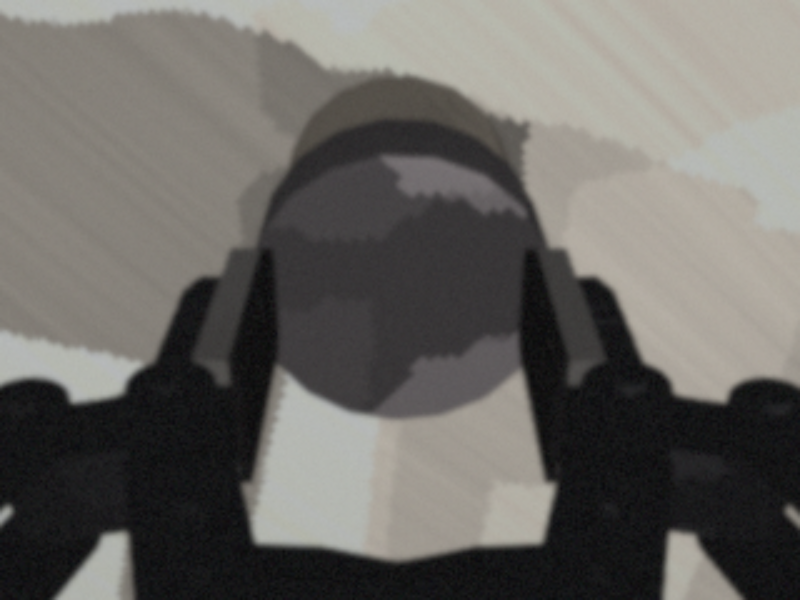

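View pics/s16.png

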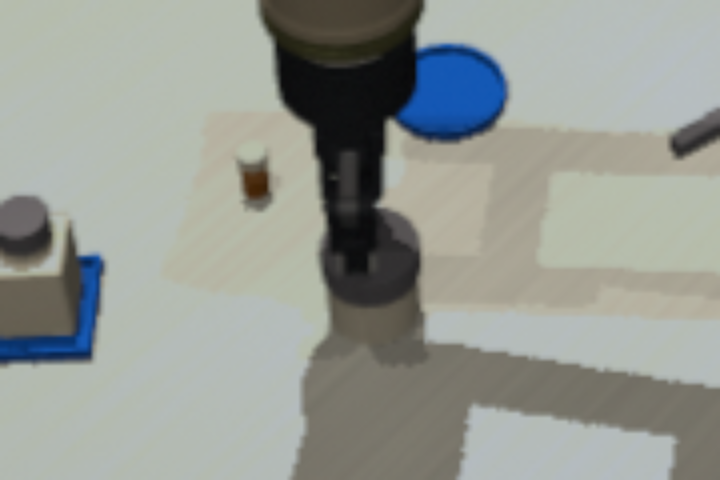

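The fingers slipped up off the lid because the pads sit further back at this width. The jar is standing upright again. I raise, reopen, re-measure, and go deeper.

move_arm(deltas="0 0 15 0 0 0 50;0 0 25 0 0 0 100;0 0 0 -0.6 0.6 0 100;0 0 0 0 0 0 100;0 0 0 0 0 0 100")

```text
time_s: 29.1
tcp_pos: [0.3727, 0.3026, 0.1069]
ee_rot: [2.93, 1.131, -0.004]
ft_force: [-0.2, 0.7, 0.0]
opening: 0.999
```

```bash
python3 st.py .3685 .299 .051 -47.7
python3 - <<'E'
from wr import *
from h import curve
look('pics/w17.png',[curve('c',(.3685,.299),.06,.029)[0]])
E
```

```text
t 29.1 d mm [ -4.2  -3.6 -55.9] rot deg [ 0.1 -0.1  0.1] q1,q6 [0.58 1.41] open 0.999 qd 0.006 f [-0.2  0.7  0. ]
29.1 [0.3727 0.3026 0.1069] [ 2.93   1.131 -0.004]
jaw deg -47.8 z [-0.002 -0.002 -1.   ] q6 1.41
```

View pics/w17.png

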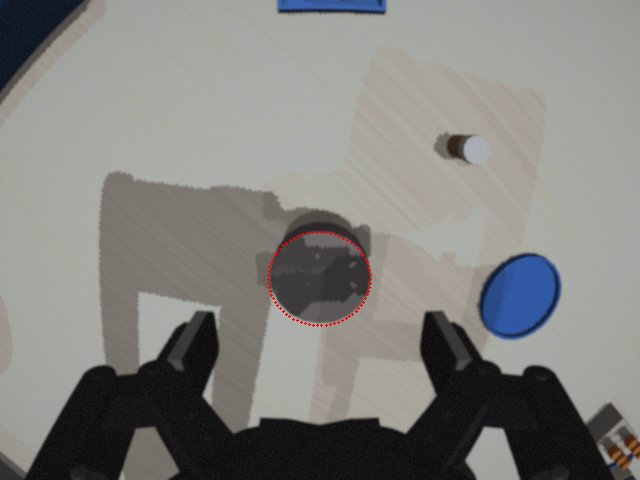

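move_arm(deltas="-4 -3 -10 0 0 0 100;-1 -1 -25 0 0 0 100;-1 -1 -10 0 0 0 100;0 0 0 0 0 0 100")

```text
time_s: 29.65
tcp_pos: [0.3641, 0.2958, 0.0575]
ee_rot: [2.929, 1.13, -0.011]
ft_force: [-0.0, 0.1, 1.0]
opening: 1.002
```

```bash
python3 st.py .369 .2995 .037 -47.7
```

```text
t 29.65 d mm [  4.9   3.7 -20.5] rot deg [ 0.3 -0.3  0.1] q1,q6 [0.57 1.41] open 1.002 qd 0.002 f [-0.   0.1  1. ]
```

move_arm(deltas="4 3 -10 0 0 0 100;0 0 -12 0 0 0 100;0 0 0 0 0 0 100")

```text
time_s: 30.02
tcp_pos: [0.3691, 0.2995, 0.0351]
ee_rot: [2.929, 1.131, -0.009]
ft_force: [-0.6, -0.8, 0.4]
opening: 1.004
```

```bash
python3 st.py .369 .2995 .037 -47.7
```

```text
t 30.02 d mm [-0.1 -0.   1.9] rot deg [ 0.2 -0.3  0.1] q1,q6 [0.57 1.41] open 1.004 qd 0.021 f [-0.6 -0.8  0.4]
```

move_arm(deltas="0 0 0 0.2 -0.3 0 85;0 0 0 0 0 0 60;0 0 0 0 0 0 50;0 0 0 0 0 0 50;0 0 0 0 0 0 50")

```text
time_s: 30.65
tcp_pos: [0.3696, 0.2998, 0.036]
ee_rot: [2.931, 1.131, 0.004]
ft_force: [0.2, 0.9, -1.6]
opening: 0.661
```

```bash
python3 st.py .369 .2995 .037 -47.7;python3 - <<'E'
from wr import *
look('pics/w18.png',[])
E
```

```text
t 30.65 d mm [-0.6 -0.3  1. ] rot deg [-0.   0.1  0.1] q1,q6 [0.57 1.41] open 0.661 qd 0.002 f [ 0.2  0.9 -1.6]
30.65 [0.3696 0.2998 0.036 ] [2.931 1.131 0.004]
jaw deg -47.8 z [ 0.002  0.001 -1.   ] q6 1.41
```

View pics/w18.png

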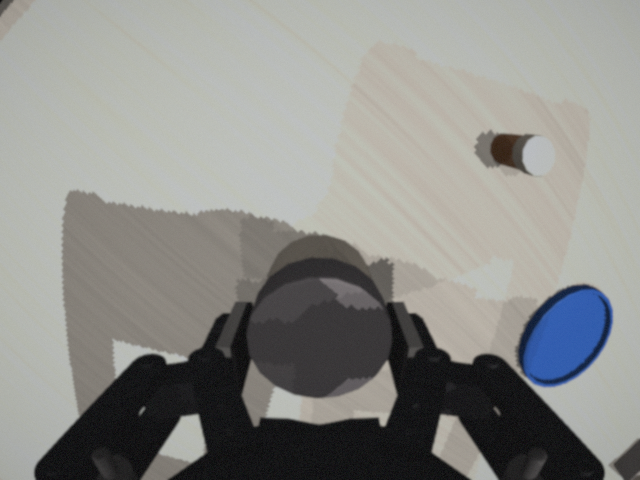

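move_arm(deltas="0 0 10 0 0 0 50;0 0 18 0 0 0 50;0 0 0 0 0 0 50")

```text
time_s: 31.08
tcp_pos: [0.3695, 0.2997, 0.0655]
ee_rot: [2.931, 1.131, 0.003]
ft_force: [0.2, -0.4, -1.3]
opening: 0.659
```

```bash
python3 st.py .4495 .146 .06 -47.7;python3 - <<'E'
from wr import *
look('pics/w19.png',[])
c=camera('side');cv2.imwrite('pics/s19.png',cv2.resize(c['pixels'][270:390,170:350],None,fx=4,fy=4))
E
```

```text
t 31.07 d mm [  80.  -153.7   -5.5] rot deg [-0.   0.1  0.1] q1,q6 [0.57 1.41] open 0.659 qd 0.027 f [ 0.2 -0.4 -1.3]
31.075 [0.3695 0.2997 0.0655] [2.931 1.131 0.003]
jaw deg -47.8 z [ 0.002  0.001 -1.   ] q6 1.41
```

View pics/s19.png

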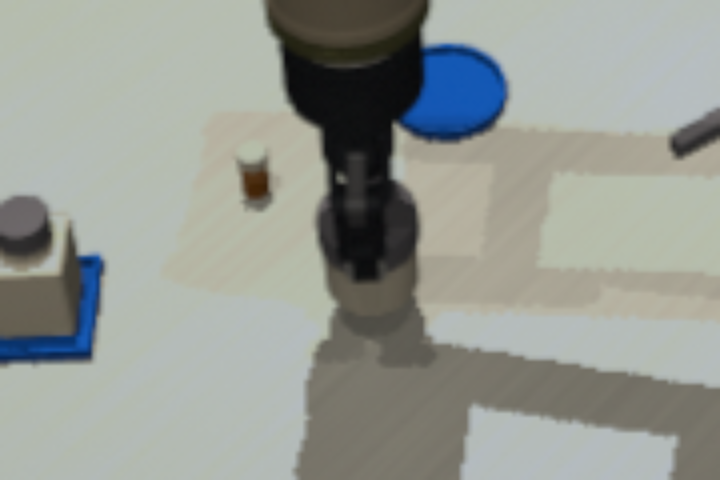

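Held and lifted, upright. I move it to its tray.

move_arm(deltas="14 -27 0 0 0 0 50;20 -40 0 0 0 0 50;20 -40 0 0 0 0 50;16 -30 0 0 0 0 50;10 -17 0 0 0 0 50;0 0 0 0 0 0 50")

```text
time_s: 31.92
tcp_pos: [0.4472, 0.1397, 0.0595]
ee_rot: [2.93, 1.134, -0.01]
ft_force: [-0.1, -0.0, -2.3]
opening: 0.66
```

```bash
python3 st.py .4495 .146 .06 -47.7;python3 - <<'E'
from wr import *
from h import curve
look('pics/w20.png',[curve('c',(.4485,.145),.009,.039)[0]])
E
```

```text
t 31.93 d mm [2.3 6.3 0.5] rot deg [ 0.1 -0.3 -0. ] q1,q6 [0.19 1.03] open 0.66 qd 0.012 f [-0.1 -0.  -2.3]
31.925 [0.4472 0.1397 0.0595] [ 2.93   1.134 -0.01 ]
jaw deg -47.7 z [-0.006 -0.002 -1.   ] q6 1.03
```

View pics/w20.png

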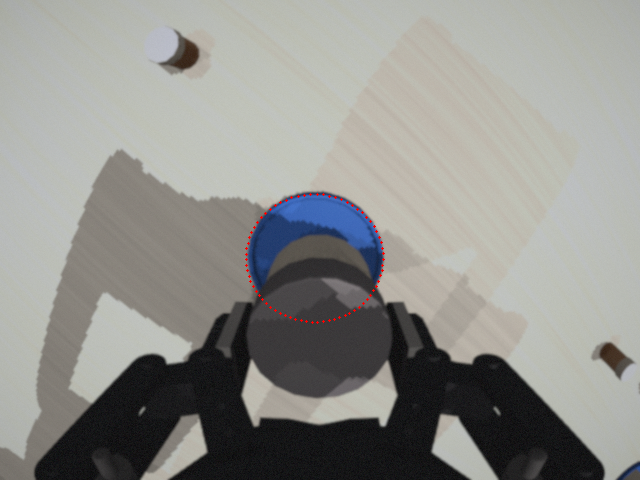

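move_arm(deltas="2 6 0 0 -0.3 0 50;0 0 -8 0 0 0 50;0 0 -5 0 0 0 50;0 0 0 0 0 0 50")

```text
time_s: 32.48
tcp_pos: [0.4468, 0.1489, 0.0443]
ee_rot: [2.927, 1.139, -0.005]
ft_force: [-0.4, -0.2, -1.8]
opening: 0.657
```

```bash
python3 st.py .449 .146 .039 -47.7
```

```text
t 32.48 d mm [ 2.2 -2.9 -5.3] rot deg [ 0.1 -0.2 -0.2] q1,q6 [0.21 1.04] open 0.657 qd 0.007 f [-0.4 -0.2 -1.8]
```

move_arm(deltas="2 -3 -3 0 0 0 50;0 0 -3 0 0 0 50;0 0 0 0 0 0 50")

```text
time_s: 32.85
tcp_pos: [0.4496, 0.1458, 0.0389]
ee_rot: [2.927, 1.139, -0.004]
ft_force: [0.8, -0.0, -1.4]
opening: 0.658
```

```bash
python3 st.py .449 .146 .039 -47.7
```

```text
t 32.85 d mm [-0.6  0.2  0.1] rot deg [ 0.1 -0.1 -0.2] q1,q6 [0.21 1.04] open 0.658 qd 0.003 f [ 0.8 -0.  -1.4]
```

move_arm(deltas="0 0 -1 0 0 0 50;0 0 0 0 0 0 75;0 0 0 0 0 0 100;0 0 0 0 0 0 100;0 0 20 0 0 0 100;0 0 40 0 0 0 100;0 0 50 0 0 0 100;0 0 50 0 0 0 100;-30 0 30 0 0 0 100;-30 0 0 0 0 0 100;0 0 0 0 0 0 100")

```text
time_s: 34.22
tcp_pos: [0.387, 0.1451, 0.2342]
ee_rot: [2.928, 1.137, -0.003]
ft_force: [-0.4, 0.3, -0.7]
opening: 0.999
```

Run:
```python
from fit import *
from wr import look
look('pics/w21.png',[])
cv2.imwrite('pics/t21.png',cv2.resize(cs['top']['pixels'][120:345,50:570],None,fx=1.5,fy=1.5))
s=cs['side']['pixels'];cv2.imwrite('pics/s21.png',s)
print(boxes_of('dishes','top')[:1],boxes_of('vial_block','top')[:1])
```

```text
34.325 [0.3882 0.145  0.234 ] [ 2.928  1.137 -0.003]
jaw deg -47.6 z [-0.002 -0.002 -1.   ] q6 1.06
[{'extent': [378.4, 163.4, 41.4, 46.7], 'conf': 0.89}] [{'extent': [336.8, 257.8, 47.6, 18.9], 'conf': 0.95}]
```

View pics/w21.png

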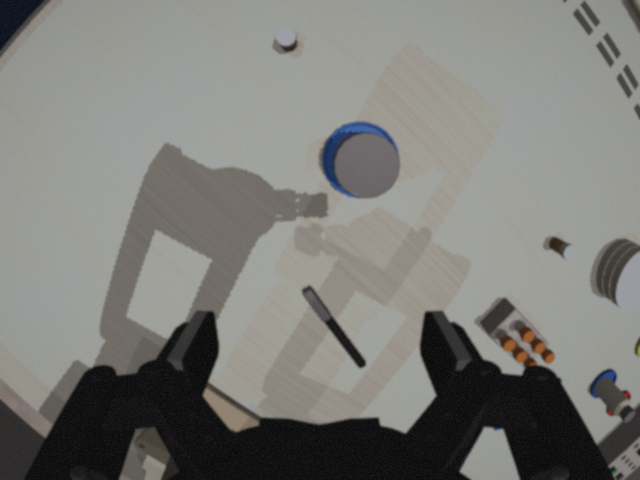

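View pics/t21.png

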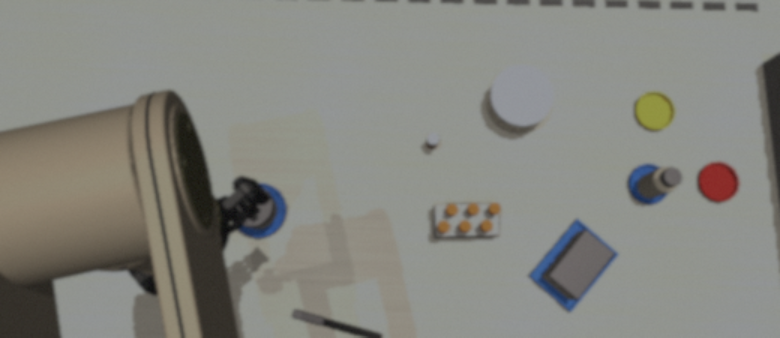

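View pics/s21.png

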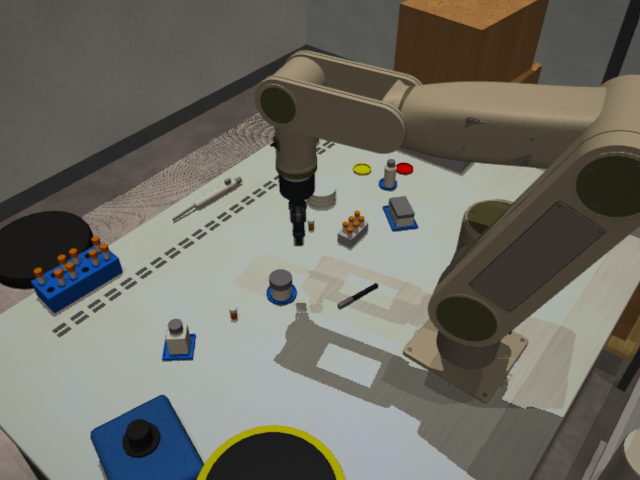

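All four stand in their trays, and the dishes and block look unmoved. I check the offsets numerically.

Run:
```python
from fit import *
def sidefit(nm,kind,p0,z,a,b=None,cam='side'):
    uv=proj(cs['top'],[[*p0[:2],z]])[0]
    fit(nm,[cam],G,kind,uv,z,a,b,yaw=p0[2] if len(p0)>2 else 0)
sidefit('jar','c',(.449,.146),.063,.029)
sidefit('sqcap','c',(.521,.4265),.087,.016)
sidefit('slim','c',(.497,-.413),.093,.0125);sidefit('slim','c',(.497,-.413),.093,.0125,cam='top')
sidefit('box','r',(.377,-.302,-.71),.049,.042,.026);sidefit('box','r',(.377,-.302,-.71),.049,.042,.026,cam='top')
for n,g,p,a in(('slim_tray',B,(.495,-.4137),.028),):
    uv=proj(cs['top'],[[*p,.009]])[0];fit(n,['side'],B,'c',uv,.009,a,sgn=-1)
fit('box_tray',['side'],B,'r',(432,296.5),.009,.0525,.0365,yaw=-.7,sgn=-1)
fit('dishes',['top'],G,'c',(397,186),.048,.045)
```

```text
jar ['side'] [0.4495 0.1475] [] -30.0
sqcap ['side'] [0.5206 0.4252] [] -34.4
slim ['side'] [ 0.4936 -0.4113] [] -24.5
slim ['top'] [ 0.4899 -0.4111] [] -20.3
box ['side'] [ 0.3783 -0.3008 -0.6682] [-38.3] -23.1
box ['top'] [ 0.3765 -0.3052 -0.6993] [-40.1] -24.1
slim_tray ['side'] [ 0.4938 -0.4082] [] -25.5
box_tray ['side'] [ 0.3749 -0.2955 -0.6821] [-39.1] -24.2
dishes ['top'] [ 0.6127 -0.2243] [] -12.2
```

Run:
```python
from plant import *
print(observe()['time_s'],finish_job())
```

```text
the job is handed in; nothing more can be done
34.575 None
```

All four containers are standing in their blue trays, and I handed the job in at 34.6 s of the 102 s allowed. `finish_job` gives no verdict, so what follows comes from my own last camera checks.

- **Jar slip:** the first grip on the jar failed. The fingers closed near the lid's top edge and slid off upwards. The jar stayed on the table and ended upright. I measured it again, gripped about 15 mm deeper, and the second lift and placing went cleanly.
- **Placement:** fitted outlines put the jar, slim bottle and square bottle within about 5 mm of their tray centres. The limit is 14 mm.
- **Least certain check:** the tip box read about 4 mm off in the top camera and 6 mm in the side camera. The side view of its tray is partly hidden by the box. The last pictures show it inside its rim.
- **Upright and flat:** all four look upright in the last pictures. I did not measure their height or tilt in the trays separately.
- **Bystanders:** the dishes measured within 0.1 mm of where they started. The vial block's detection box was within about 3 pixels (about 5 mm) of its first position.
- **Robot:** the gripper was open, well clear and touching nothing at hand-in.

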